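# Set out spare-part cartons under the bench magnifier

## Task

Get the red cartons ready for label inspection: first swing the magnifier up to upright, then move whatever steel or wooden block was left on the tray beneath it onto the roof of the carton rack, draw every red carton out of the rack and lay them all flat on the tray, inside its rim and side by side. Then bring the magnifier back down until its arm is in line with the green pointer on its stand, and leave it there. Do not disturb the pointer, the flux tin or the matchbox.

Things in the scene. Friction and masses are not known exactly. Their poses are not given: they have to be found in the camera images.
- rack: Low wooden rack, fixed, open only at the mouths of its three bays, which face the robot's left (+y). Origin: on the table under the mouths' middle (roof's front edge); x points into the bays, y along the row. Bays at y = -70, 0, 70 mm: 48 wide, 75 deep, floor 6 and roof underside 50 mm over the table, roof top 59, 85 deep; partitions 22 thick. The floor runs out in front as an apron to x = -75 mm.
- stand: Inspection stand, fixed: grey base plate 305 x 200 x 6 mm. Origin: on the table under the tray's centre; x points away from the robot, towards the hinge posts, y left. Tray: blue felt, 216 (x) x 172 mm (y) inside a rim 6 mm wide, whose top is 12 mm over the table. Two posts 98 mm high at x = 145, y = +-72 mm carry the magnifier's hinge, whose axis runs along y at x = 145, z = 85 mm.
- tray_floor (a point): Point on the tray's floor at its centre, 6 mm over the table; axes as the stand's. Three cartons fit across the tray with their length along y, centres at about x = -62, 0, +62 mm.
- loupe_arm (a joint): Angle of the magnifier's arm: 0 level, reaching over the tray towards the robot; 1.57 upright; range 0 to 1.6; grows as it is raised. Friction-held (0.6 N m): it stays where released. Starts lowered (0.08 to 0.35). The round magnifier, 91 mm across and 11 mm thick, is centred 145 mm from the hinge.
- loupe_grip (a point): Middle of the red grip bar at the arm's free end, 245 mm from the hinge: round, 12 mm thick, 88 mm long, parallel to the hinge axis, held at its ends by two rods; 48 mm of free gap between bar and magnifier. x axis lies along the arm, towards the hinge. Can be pinched from above at any arm angle; the bar may turn between the fingers.
- pointer (a joint): Angle of the green pointer on the outside of the stand's left post, on the same axis and counted alike: it is the angle at which the magnifier's arm shall be left (0.45 to 0.95, different each time). Stiff (3 N m); not to be moved.
- pointer_tip (a point): Tip of the green pointer, 70 mm from the hinge axis, at y = +86 mm in the stand's frame. x axis lies along the pointer, towards the hinge.
- carton_1: Red card carton, 127 (x) x 41 (y) x 36 (z) mm, 0.18 kg. Origin: centre of its underside; x along its length. Starts lying in one of the rack's bays, parallel to it, with 57 to 70 mm of its length standing out of the mouth. May be absent.
- carton_2: Red card carton, 127 (x) x 41 (y) x 36 (z) mm, 0.18 kg. Origin: centre of its underside; x along its length. Starts lying in one of the rack's bays, parallel to it, with 57 to 70 mm of its length standing out of the mouth. May be absent.
- carton_3: Red card carton, 127 (x) x 41 (y) x 36 (z) mm, 0.18 kg. Origin: centre of its underside; x along its length. Starts lying in one of the rack's bays, parallel to it, with 57 to 70 mm of its length standing out of the mouth. May be absent.
- flux_tin: Round flat tin, 63 mm across, 24 mm high, pale lid; origin under its centre. Bystander.
- matchbox: Matchbox, 54 x 37 x 16 mm; origin under its centre. Bystander.
- steel_block: Steel bench block, 64 x 64 x 20 mm; origin under its centre. Starts lying on the tray, sides within 0.3 rad of the tray's; may be absent.
- wood_block: Block of pale wood, 60 (x) x 31 (y) x 25 (z) mm; origin under its centre. Starts lying on the tray; may be absent.
Things that resemble listed ones, but are neither listed nor needed, are in the scene too. What is shaped like the carton_2 but white is not meant. Of the things that look like the wood_block, the smaller one is meant.

How it is judged:
By the outcome, as a careful person would: the job done as asked, in the order asked, and still so for the second after the job is handed in, with the robot touching nothing.
Of carton_1, carton_2, carton_3 only 2 to 3 are there at a start; the rules pass over those that are not, and their reading is None.
Of steel_block, wood_block only 1 to 2 are there at a start; the rules pass over those that are not, and their reading is None.
At some moment in a run one of carton_1, carton_2, carton_3 may be knocked a few centimetres aside while the robot is not near it.
Once in a run the grip may slacken for a moment while it holds something.
It also fails if it takes over 208 s, if anything falls off the work surface, if the arm or the gripper's body presses on something with over 40 N, if the wrist force passes 120 N, or if a joint passes its speed limit or range.

## Robot

A 6-joint arm with a two-finger parallel gripper is mounted at the origin on a cart in front of the work surface, level with it; the furniture and walls round the work are solid. World frame = base frame: x ahead of the robot, y to its left, z up, the work surface at z = 0. Lengths are in m, angles in rad, forces in N, time in s.
With the tool pointing down it reaches from about 0.3 to 0.775 m from the base axis. Payload 14.6 kg.
Tool frame: the origin (TCP) lies at the very end of the fingers, on their centre line; the grasp point (between the pads) lies 19 mm behind it; z points along the fingers, y is the line along which they close (so a half turn about z gives the same grasp; the last joint's range is limited). The gripper opens to 94 mm and grips with 3 to 60 N. Pads are 16 mm wide; open, the fingers measure 119 mm over their backs; the gripper's body (75 mm by 177 mm) begins 78 mm behind the grasp point.
Start: joints at [-1.201, 0.3, 1.521, -0, 1.321, -0.067], TCP at [0.233, -0.498, 0.205] pointing down, gripper open.
Joint ranges: [-3.03, 3.03], [-0.79, 2.21], [0.23, 2.52], [-1.04, 4.18], [0, 3.07], [-2.55, 2.55]. Speed limits (rad/s): [2.22, 2.22, 2.57, 3.14, 3.14, 3.14].

## Interface

Orientations are given as [roll, pitch, yaw] about the fixed x, y, z axes, in that order (R = Rz(yaw) Ry(pitch) Rx(roll)).
In Python, from station import status, vision, order, silhouettes gives the robot as it stands. The module is installed in compiled form; this text tells all that it offers.
- The arm moves only by the shell command python3 -m pendant 'ROWS' [FORCE]. ROWS is JSON, one flat list of numbers, 7 for each row, row after row: the shift along the tool's x, y, z in units of 500 mm (1.0 is 500 mm), then the turn, a rotation vector about the tool's x, y, z in units of 90 degrees (1.0 is 90 degrees), then the opening, from -1 (shut) to 1 (fully open). A call has 1 to 12 rows; each row is the pose to reach, as a shift and turn from the pose commanded when the call began, along the tool's axes at that moment; what a row does not reach only later rows make up. A row lasts 1/10 s, in which the tool goes at most 50 mm and 8.59 degrees, less where a joint would pass 70% of its speed; a pose out of reach is approached as far as the arm can. A call with a number of a shift or a turn outside -1 to 1 is refused whole. A call with a gripper value outside its range is refused whole. The fingers move at their own pace and stop on an object; FORCE is the grip in N (left out, the last holds). Time passes only in rows, so rows that repeat a pose let the fingers close. It gives the time, the measured TCP pose, the force, the opening and the grip force at its end, in the units of the state.
- status.get_obs(): the state, without advancing time (a new reading comes with each control period).
- vision.camera(name): name is "scene" or "top" or "wrist"; returns a dict with "pixels" (480x640x3 uint8, red, green, blue), "K" (3x3 intrinsics, pixels), "k1" (the pictures are not rectified: a ray, as slopes to the right and down, at radius r is drawn at 1 + k1 r^2 times it, then the intrinsics apply), "R" (3x3) and "t" (3): a world point X has camera coordinates R X + t. Camera axes: x right, y down, z forward; pixel columns grow to the right and rows downward; lengths in m; the calibration is good to about 2 mm. A picture is of the moment at which its call begins. There is no depth.
- order.hand_in(): hands the job in; it is judged then, once.
Trained networks look in a picture, given as the dict that the camera call returned (one of the last four; its "shot" number tells which), for a name from the list of things; names that differ only in an ending like _2 or _b are one class to them, and where a whole thing is asked for, a point or a joint stands for the part that bears it (a point fixed in the world has none). Each returns a list of dicts, best first, with "score" (0 to 1); they miss things now and then, are a little off and sometimes report something else, mostly with a low value. They report only what shows in the picture. A call takes as long as a camera call. They do not tell look-alikes from the thing itself.
- silhouettes(target, picture): "region" (480x640 bool, what is visible of it) and "extent" ([left, top, right, bottom] in pixels, round what is visible of it).
The state is a dict: "time_s": time; "qpos": joint angles; "joint_vel": joint speeds; "tau": joint torques, N m; "ee_pos": TCP position; "eef_rot": TCP orientation; "force": force on the tool from outside, world axes, zero at the start; "moment": the same for the moment, N m; "grip_width": finger opening in m; "grip_force": force on a finger pad.
Only numpy, scipy, OpenCV 4.12 (cv2) and the standard library are available. Lean on these libraries where they do the work, as an engineer would, in place of code of your own. Each camera call takes 0.05 s, during which the arm holds its last target. There are 200 camera calls.

## Working session

There is one attempt and no reset: what is moved stays moved. The work goes in short steps, Python scripts to look and compute and a shell command to move; the robot and the scene stay as the last step left them, time stands still between calls to the robot, and variables do not carry over. Pictures are saved under pics/ and viewed, at most 14 in all, crops included, and the job is handed in when it is done.

```bash
mkdir -p pics; ls
cat > h.py <<'E'
import numpy as np, cv2
from station import status, vision, order, silhouettes
from scipy.spatial.transform import Rotation as Ro
def save(p,n): cv2.imwrite('pics/'+n+'.png',p['pixels'][:,:,::-1])
def dist(p): return np.array([p['k1'],0,0,0.])
def ray(p,uv):
    q=cv2.undistortPoints(np.array(uv,float).reshape(-1,1,2),np.array(p['K']),dist(p)).reshape(-1,2)
    R=np.array(p['R']);t=np.array(p['t'])
    return -R.T@t, (np.c_[q,np.ones(len(q))]@R)
def atz(p,uv,z):
    c,d=ray(p,uv); return c+d*((z-c[2])/d[:,2])[:,None]
def proj(p,X):
    X=np.array(X,float).reshape(-1,3)
    return cv2.projectPoints(X,cv2.Rodrigues(np.array(p['R']))[0],np.array(p['t'],float),np.array(p['K']),dist(p))[0].reshape(-1,2)
def tri(ps,uvs):
    A=0;b=0
    for p,uv in zip(ps,uvs):
        c,d=ray(p,uv);d=d[0]/np.linalg.norm(d[0]);M=np.eye(3)-np.outer(d,d);A=A+M;b=b+M@c
    return np.linalg.solve(A,b)
def tool(o=None):
    o=o or status.get_obs(); return np.array(o['ee_pos']),Ro.from_euler('xyz',o['eef_rot']).as_matrix()
E
python3 - <<'E'
from h import *
np.set_printoptions(precision=3,suppress=True)
print(status.get_obs())
for n in ['scene','top','wrist']:
    p=vision.camera(n);save(p,n+'0')
    print(n,p['K'],p['k1'],-np.array(p['R']).T@np.array(p['t']),p['R'])
    if n!='wrist':
        for k in ['rack','stand','loupe_grip','loupe_arm','pointer','carton_1','flux_tin','matchbox','steel_block','wood_block']:
            for s in silhouettes(k,p): print(k,round(s['score'],2),s['extent'])
E
```

```text
pics
{'time_s': 0.0, 'qpos': array([-1.201,  0.3  ,  1.522,  0.   ,  1.321, -0.067]), 'joint_vel': array([-0.002, -0.002, -0.001,  0.001, -0.001, -0.001]), 'tau': array([ -0.001, -53.181, -35.274,   0.071,   0.024,  -0.   ]), 'ee_pos': array([ 0.233, -0.498,  0.205]), 'eef_rot': array([-3.14 , -0.   ,  0.437]), 'force': array([ 0.174, -0.322, -0.373]), 'moment': array([-0.01 ,  0.002, -0.044]), 'grip_force': 0.0, 'grip_width': 0.09419804265118253}
scene [[575.876   0.    316.207]
 [  0.    575.876 236.223]
 [  0.      0.      1.   ]] -0.12103095774982713 [-0.041  0.791  1.14 ] [[-0.785 -0.619  0.004]
 [-0.472  0.594 -0.652]
 [ 0.401 -0.514 -0.759]]
rack 0.74 [245.6, 209.9, 360.1, 310.2]
stand 0.82 [145.9, 252.7, 298.1, 392.9]
loupe_grip 0.58 [163.4, 257.2, 271.2, 339.6]
loupe_grip 0.37 [147.7, 253.0, 298.6, 392.9]
loupe_arm 0.72 [165.7, 257.7, 273.1, 336.6]
loupe_arm 0.25 [245.5, 206.8, 357.6, 309.3]
pointer 0.57 [151.5, 293.5, 165.1, 300.8]
carton_1 0.77 [415.9, 166.0, 438.1, 206.9]
carton_1 0.75 [298.9, 263.2, 330.8, 291.9]
carton_1 0.74 [255.4, 238.8, 284.9, 267.5]
carton_1 0.66 [
[... 601 characters left out ...]
8, 260.5, 276.6]
loupe_grip 0.73 [195.9, 179.0, 241.0, 265.8]
loupe_arm 0.78 [192.3, 179.1, 242.5, 266.6]
carton_1 0.85 [427.6, 259.2, 468.2, 295.8]
carton_1 0.82 [286.2, 228.7, 304.5, 244.1]
carton_1 0.8 [284.7, 255.2, 303.8, 268.7]
carton_1 0.77 [279.7, 202.7, 306.9, 219.6]
carton_1 0.43 [187.9, 179.5, 193.4, 192.5]
flux_tin 0.67 [372.8, 273.5, 392.5, 296.0]
matchbox 0.8 [386.1, 234.8, 405.4, 251.0]
steel_block 0.84 [214.3, 243.1, 243.4, 266.5]
wood_block 0.58 [170.6, 291.4, 198.5, 321.4]
wrist [[334.262   0.    323.753]
 [  0.    334.262 242.395]
 [  0.      0.      1.   ]] 0.006209535534085273 [ 0.297 -0.468  0.385] [[ 0.422 -0.906 -0.   ]
 [-0.879 -0.41   0.245]
 [-0.222 -0.103 -0.97 ]]
```

Run:
```python
from h import *
a=cv2.imread('pics/scene0.png');b=cv2.imread('pics/top0.png')
cv2.imwrite('pics/s0c.png',cv2.resize(a[180:440,130:450],None,fx=2.3,fy=2.3,interpolation=cv2.INTER_CUBIC))
cv2.imwrite('pics/t0c.png',cv2.resize(b[150:340,160:480],None,fx=2.5,fy=2.5,interpolation=cv2.INTER_CUBIC))
```

```text
(no output)
```

View pics/s0c.png

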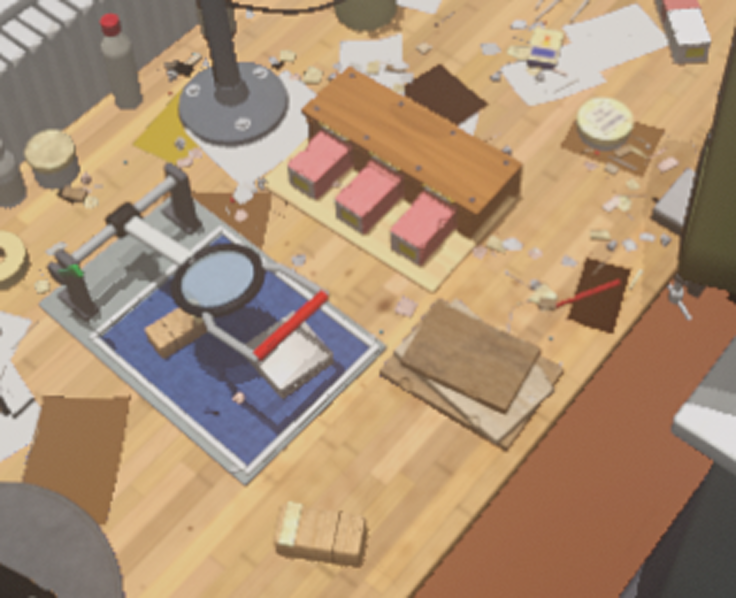

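View pics/t0c.png

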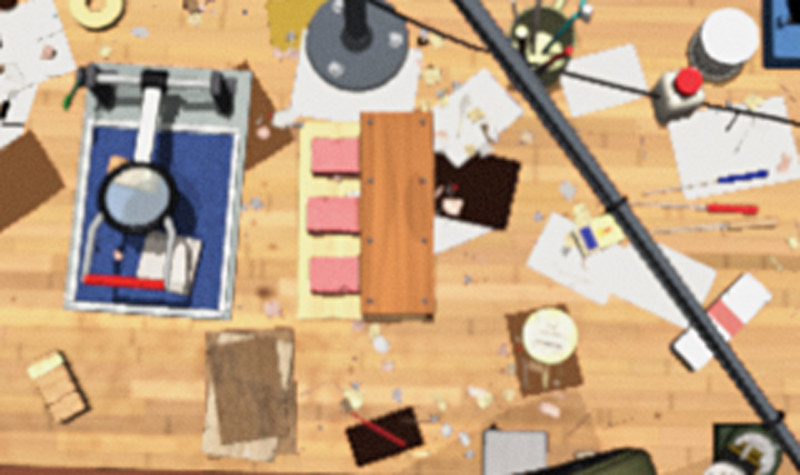

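Scene: three red cartons in all three bays (crop ~(320,165),(368,195),(422,225)). The loupe is lowered over the tray, with the steel block under the bar and a small wood block near the magnifier. The larger wood look-alike is off the tray, the white carton is at far right, and there is a lamp post behind the rack.

```bash
cat >> h.py <<'E'
from scipy.optimize import least_squares
def fit(obs,x0):
    # obs: list of (pic, local pts Nx3, uv Nx2)
    def T(q,L): 
        c,s=np.cos(q[2]),np.sin(q[2]); L=np.array(L,float)
        return np.c_[q[0]+c*L[:,0]-s*L[:,1],q[1]+s*L[:,0]+c*L[:,1],L[:,2]]
    f=lambda q:np.concatenate([(proj(p,T(q,L))-uv).ravel() for p,L,uv in obs])
    r=least_squares(f,x0,loss='soft_l1'); return r.x,f(r.x).reshape(-1,2),T
E
python3 - <<'E'
from h import *
np.set_printoptions(precision=3,suppress=True)
s=vision.camera('scene');t=vision.camera('top')
S=lambda a:np.array(a)/2.3+[130,180]
Tt=lambda a:np.array(a)/2.5+[160,150]
rim=np.array([[-.114,.092,.012],[-.114,-.092,.012],[.114,.092,.012],[.114,-.092,.012]])
q,r,T=fit([(s,rim,S([[245,478],[383,345],[93,340],[222,228]])),(t,rim,Tt([[67,308],[229,317],[93,127],[243,130]]))],[.4,.3,0])
print('stand',q);print(r)
roof=np.array([[0,.113,.059],[0,-.113,.059],[.085,.113,.059],[.085,-.113,.059]])
q2,r2,T=fit([(s,roof,S([[305,108],[465,212],[348,70],[520,162]])),(t,roof,Tt([[360,112],[360,320],[435,112],[435,320]]))],[.4,.0,-1.57])
print('rack',q2);print(r2)
print('bar ends',tri([s,t],[S([258,353]),Tt([84,281])]),tri([s,t],[S([326,296]),Tt([164,284])]))
print('ptr tip?',tri([s,t],[S([80,272]),Tt([67,108])]))
# steel: scene extent/ top
print('lamp base top',atz(t,[Tt([357,43])],.02), atz(s,[S([233,100])],.02))
print('flux',atz(t,[Tt([550,335])],.024),atz(s,[S([604,120])],.024),'match',atz(t,[Tt([595,233])],.016))
for k in ['steel_block','wood_block','carton_1']:
  for p,nm in ((s,'s'),(t,'t')):
    for o in silhouettes(k,p)[:4]:
      m=o['region'].astype(np.uint8); c=np.argwhere(m).mean(0)[::-1]; print(k,nm,round(o['score'],2),c,atz(p,[c],.03 if k!='carton_1' else .042)[0])
E
```

```text
stand [ 0.532  0.364 -0.035]
[[ 3.273 -1.056]
 [ 0.538  0.455]
 [-0.798 -1.071]
 [ 0.512 -1.208]
 [ 0.073  0.457]
 [-2.526  0.713]
 [-2.759 -2.541]
 [-1.971 -0.314]]
rack [ 0.54   0.119 -1.556]
[[-0.046  0.794]
 [ 3.1   -0.458]
 [ 2.831 -2.189]
 [-0.14  -0.85 ]
 [-0.028  0.585]
 [-1.179 -5.06 ]
 [-0.753  0.885]
 [-1.171 -4.756]]
bar ends [0.44  0.41  0.145] [0.439 0.324 0.135]
ptr tip? [0.635 0.445 0.131]
lamp base top [[0.75  0.128 0.02 ]] [[0.752 0.136 0.02 ]]
flux [[ 0.404 -0.106  0.024]] [[ 0.403 -0.098  0.024]] match [[ 0.526 -0.159  0.016]]
steel_block s 0.58 [256.451 335.848] [0.469 0.351 0.03 ]
wood_block s 0.7 [268.966 411.813] [0.329 0.469 0.03 ]
wood_block s 0.6 [204.614 324.329] [0.58  0.402 0.03 ]
wood_block s 0.16 [366.777 200.446] [ 0.518 -0.145  0.03 ]
wood_block t 0.81 [183.257 303.71 ] [0.332 0.46  0.03 ]
wood_block t 0.2 [190.08 184.58] [0.686 0.463 0.03 ]
carton_1 s 0.98 [314.379 278.899] [0.46  0.155 0.042]
carton_1 s 0.93 [425.73  187.496] [ 0.414 -0.276  0.042]
carton_1 s 0.83 [268.922 251.482] [0.6   0.159 0.042]
carton_1 s 0.71 [290.175 265.22 ] [0.531 0.159 0.042]
carton_1 t 0.73 [293.439 212.269] [0.606 0.151 0.042]
carton_1 t 0.63 [222.41  224.225] [0.565 0.357 0.042]
carton_1 t 0.61 [293.369 259.064] [0.468 0.146 0.042]
carton_1 t 0.53 [292.714 235.568] [0.537 0.15  0.042]
```

View pics/scene0.png

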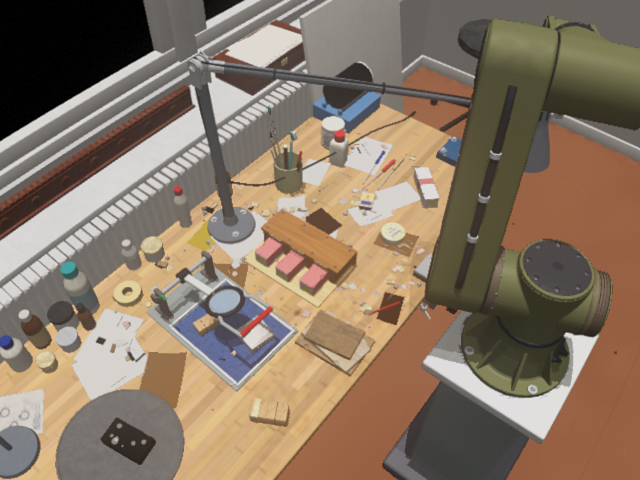

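View pics/top0.png

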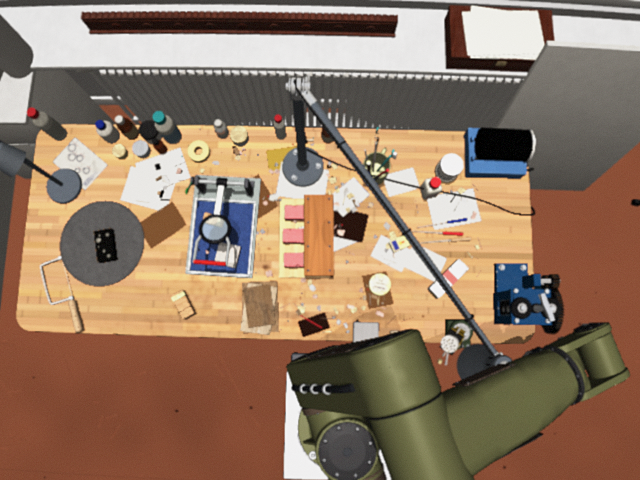

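```bash
python3 - <<'E'
from h import *
np.set_printoptions(precision=3,suppress=True)
s=vision.camera('scene');t=vision.camera('top')
A=tri([s,t],[[200,68],[298,88]]);print('post top',A)
# boom line: plane through scene cam, second point via plane intersection with top ray
c,d=ray(s,[[203,68],[330,84],[465,101]])
for uv in [[350,150],[400,220],[450,290],[495,355]]:
    ct,dt=ray(t,[uv]); n=np.cross(d[0],d[2]); k=n@(c-ct)/(n@dt[0]); X=ct+k*dt[0]; print(uv,X,proj(s,X))
print('base',proj(t,[[0,0,0],[0,0,.3],[.233,-.498,.3]]),proj(s,[[0,0,0],[.233,-.498,.3]]))
E
python3 -c "
import cv2;a=cv2.imread('pics/scene0.png')[20:200,420:640];cv2.imwrite('pics/lampc.png',cv2.resize(a,None,fx=3,fy=3))"
```

```text
post top [0.785 0.128 0.473]
[350, 150] [0.658 0.011 0.441] [[283.767  77.296]]
[400, 220] [ 0.51  -0.101  0.417] [[370.126  88.101]]
[450, 290] [ 0.363 -0.214  0.392] [[453.84   99.425]]
[495, 355] [ 0.224 -0.319  0.37 ] [[528.584 110.287]]
base [[340.464 425.37 ]
 [346.441 450.63 ]
 [559.097 350.169]] [[514.569 347.48 ]
 [546.337  98.238]]
```

View pics/lampc.png

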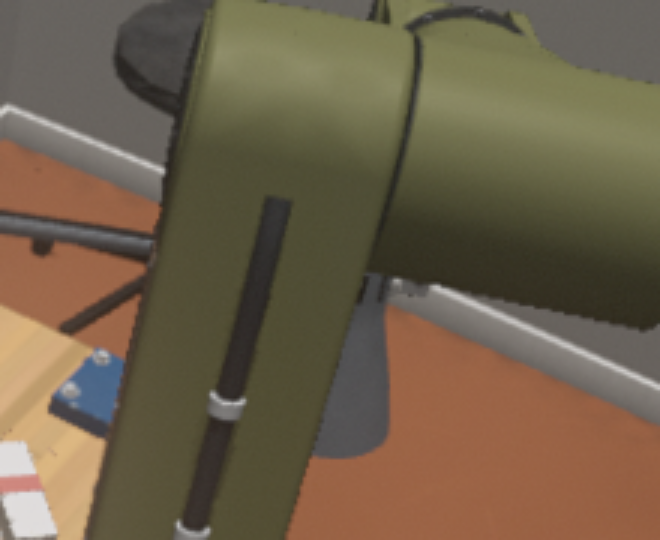

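View pics/wrist0.png

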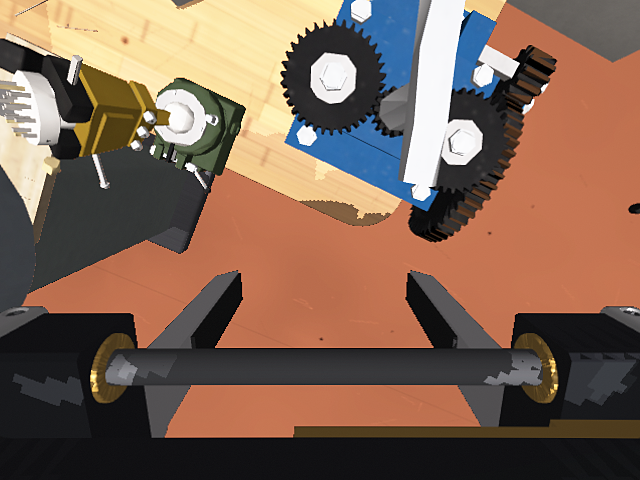

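The lamp boom runs from about (0.22,-0.32,0.37) to (0.785,0.13,0.47), across my path to the stand, with the shade hanging at its near end. I'll rise above it before swinging.

```bash
python3 -m pendant '[0,0,-0.1,0,0,0,1, 0,0,-0.2,0,0,0,1, 0,0,-0.3,0,0,0,1, 0,0,-0.4,0,0,0,1, 0,0,-0.5,0,0,0,1, 0,0,-0.6,0,0,0,1, 0,0,-0.6,0,0,0,1, 0,0,-0.6,0,0,0,1]'; python3 -c "
from h import *
print(status.get_obs()['qpos'])"
```

```text
time_s: 2.45
ee_pos: [0.2327, -0.4986, 0.5058]
eef_rot: [3.14, 0.0, 0.437]
force: [0.3, -0.2, -1.1]
grip_width: 0.0942
grip_force: 0.0
[-1.20059881e+00  2.99126990e-01  8.40489269e-01 -2.63368628e-05
  2.00066389e+00 -6.65861583e-02]
```

```bash
python3 -m pendant '[0.16,-0.146,0,0,0,0,1, 0.32,-0.291,0,0,0,0,1, 0.48,-0.436,0,0,0,-0.2,1, 0.64,-0.582,0,0,0,-0.4,1, 0.64,-0.582,0,0,0,-0.7,1, 0.64,-0.582,0,0,0,-0.7,1, 0.64,-0.582,0,0,0,-0.7,1, 0.64,-0.582,0,0,0,-0.7,1, 0.64,-0.582,0,0,0,-0.7,1, 0.64,-0.582,0,0,0,-0.7,1, 0.64,-0.582,0,0,0,-0.7,1, 0.64,-0.582,0,0,0,-0.7,1]'; python3 -c "
from h import *
print(status.get_obs()['qpos'])"
```

```text
time_s: 3.65
ee_pos: [0.3994, -0.0995, 0.5045]
eef_rot: [-3.14, -0.0, 1.534]
force: [0.3, 0.1, -0.5]
grip_width: 0.0941
grip_force: 0.0
[-3.33286400e-01 -4.63736495e-02  1.23207850e+00 -5.68454447e-05
  1.95763648e+00 -2.96663399e-01]
```

```bash
python3 -m pendant '[0.4,0,0,0,0,0,1, 0.8,0,0,0,0,0,1, 0.8,0,0,0,0,0,1, 0.8,0,0,0,0,0,1, 0.8,0,0,0,0,0,1, 0.8,0,0,0,0,0,1, 0.8,0,0,0,0,0,1, 0.8,0,0,0,0,0,1, 0.8,0,0.1,0,0,0,1, 0.8,0,0.2,0,0,0,1, 0.8,0,0.2,0,0,0,1]'
python3 - <<'E'
from h import *
np.set_printoptions(precision=3,suppress=True)
p=vision.camera('wrist');save(p,'w1')
q=[.532,.364,-.035]
c,s_=np.cos(q[2]),np.sin(q[2])
def T(L): L=np.array(L).reshape(-1,3); return np.c_[q[0]+c*L[:,0]-s_*L[:,1],q[1]+s_*L[:,0]+c*L[:,1],L[:,2]]
im=p['pixels'][:,:,::-1].copy()
for L,col in (([[-.114,.092,.012],[-.114,-.092,.012],[.114,-.092,.012],[.114,.092,.012]],(0,255,0)),([[.145-.245*np.cos(.227),y,.085+.245*np.sin(.227)] for y in(.044,-.044)],(255,255,0))):
    cv2.polylines(im,[proj(p,T(L)).astype(int)],True,col,1)
cv2.imwrite('pics/w1o.png',im)
for k in ['loupe_grip','pointer','steel_block','wood_block']:
    for o in silhouettes(k,p): print(k,round(o['score'],2),o['extent'])
E
```

```text
time_s: 4.75
ee_pos: [0.4119, 0.299, 0.3976]
eef_rot: [-3.129, 0.008, 1.534]
force: [1.0, 0.7, -0.0]
grip_width: 0.0942
grip_force: 0.0
loupe_grip 0.88 [344.2, 104.2, 529.0, 207.0]
pointer 0.76 [504.1, 80.0, 536.4, 96.4]
pointer 0.22 [430.3, 260.8, 456.3, 301.8]
steel_block 0.78 [351.9, 148.9, 389.6, 187.2]
wood_block 0.94 [243.6, 67.8, 297.1, 120.3]
wood_block 0.67 [427.7, 116.2, 449.6, 132.7]
wood_block 0.57 [377.5, 406.7, 402.1, 430.1]
```

View pics/w1o.png

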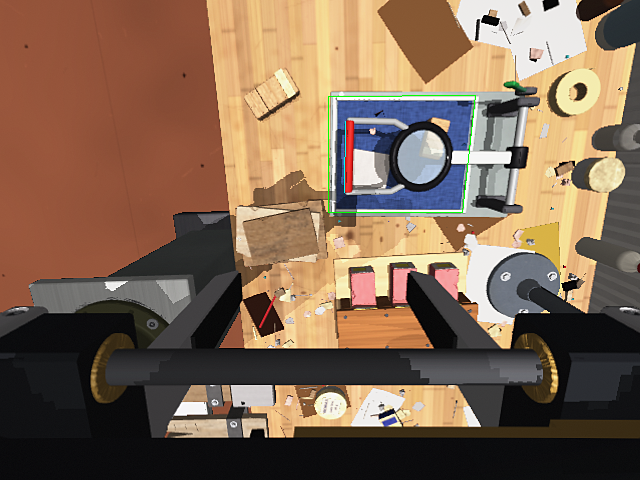

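```bash
cat >> h.py <<'E'
def red(p,box,thr=90):
    a=p['pixels'].astype(int);m=(a[:,:,0]-np.maximum(a[:,:,1],a[:,:,2])>thr)
    M=np.zeros_like(m);x0,y0,x1,y1=box;M[y0:y1,x0:x1]=m[y0:y1,x0:x1]
    n,l,st,ce=cv2.connectedComponentsWithStats(M.astype(np.uint8))
    i=1+np.argmax(st[1:,4]); return l==i,ce[i]
E
python3 - <<'E'
from h import *
np.set_printoptions(precision=4,suppress=True)
ps=[vision.camera(n) for n in('wrist','top','scene')]
bx=[(335,105,365,205),(190,250,232,272),(235,295,280,340)]
cs=[];ends=[]
for p,b in zip(ps,bx):
    m,c=red(p,b); cs.append(c); yx=np.argwhere(m); r=cv2.minAreaRect(yx[:,::-1].astype(np.float32)); print(len(yx),c,r)
print('all',tri(ps,cs));print('w+t',tri(ps[:2],cs[:2]),'w+s',tri([ps[0],ps[2]],[cs[0],cs[2]]),'t+s',tri(ps[1:],cs[1:]))
X=tri(ps,cs)
for p,c in zip(ps,cs): print(proj(p,X)-c)
w=ps[0];a=w['pixels'].astype(int)
m=((a[:,:,2]-a[:,:,0]>40)&(a[:,:,2]>70)).astype(np.uint8);m[:,:320]=0;m[:80]=0;m[230:]=0;m[:,480:]=0
h=cv2.convexHull(np.argwhere(m)[:,::-1].astype(np.int32));q=cv2.approxPolyDP(h,4,True).reshape(-1,2);print(q)
E
```

```text
566 [342.6996 159.7562] ((342.638671875, 159.51182556152344), (8.220813751220703, 69.09927368164062), 1.060911774635315)
17 [218.2353 262.9412] ((218.5, 262.5), (5.0, 3.0), 0.0)
175 [255.7943 320.7371] ((255.9808349609375, 320.479248046875), (4.521867275238037, 39.00110626220703), 47.29060745239258)
all [0.4468 0.3592 0.1161]
w+t [0.4524 0.3683 0.0156] w+s [0.4428 0.3693 0.1409] t+s [0.45   0.3532 0.1105]
[[1.9681 7.4834]]
[[-4.0406 -1.6515]]
[[2.6315 2.1319]]
[[461 107]
 [450 211]
 [333 224]
 [332 107]]
```

Run:
```python
from h import *
np.set_printoptions(precision=4,suppress=True)
p,R=tool();print(p,R.T@(np.array([.442,.368,.121])-p)/.5, status.get_obs()['eef_rot'])
```

```text
[0.4137 0.3005 0.4072] [0.1361 0.0504 0.5727] [ 3.1392 -0.0016  1.5358]
```

```bash
python3 -m pendant '[0.136,0.05,0,0,0,0,-0.1, 0.136,0.05,0.1,0,0,0,-0.1, 0.136,0.05,0.2,0,0,0,-0.1, 0.136,0.05,0.3,0,0,0,-0.1, 0.136,0.05,0.36,0,0,0,-0.1, 0.136,0.05,0.42,0,0,0,-0.1, 0.136,0.05,0.42,0,0,0,-0.1, 0.136,0.05,0.42,0,0,0,-0.1]'
python3 - <<'E'
from h import *
np.set_printoptions(precision=4,suppress=True)
ps=[vision.camera('wrist'),vision.camera('scene')]
p=ps[0];save(p,'w2')
for o in silhouettes('loupe_grip',p)[:2]: print(o['extent'],o['score'])
a=p['pixels'].astype(int);m=(a[:,:,0]-np.maximum(a[:,:,1],a[:,:,2])>90).astype(np.uint8)
n,l,st,ce=cv2.connectedComponentsWithStats(m);print([(s,c) for s,c in zip(st,ce) if s[4]>150][1:])
P,R=tool();X=[.442,.368,.140];print(P,proj(p,X),R.T@(np.array([.442,.368,.121])-P)/.5)
E
```

```text
time_s: 5.95
ee_pos: [0.4412, 0.3679, 0.197]
eef_rot: [3.141, -0.001, 1.536]
force: [-0.5, 0.2, 0.6]
grip_width: 0.0423
grip_force: 0.0
[315.7, 164.6, 616.8, 319.0] 0.9
[(array([319, 198,  15,  30, 408], dtype=int32), array([326.2696, 212.1569])), (array([323, 229,   6,  80, 310], dtype=int32), array([325.5065, 265.4968]))]
[0.4413 0.368  0.1977] [[324.5314 257.58  ]] [-0.0004  0.0009  0.1533]
```

View pics/w2.png

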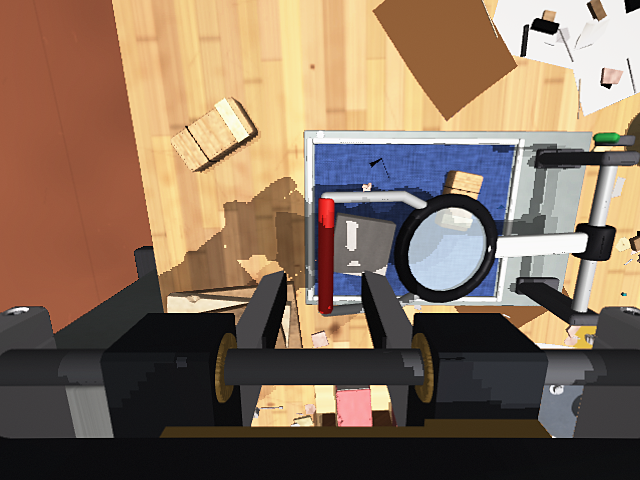

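The bar lies at col 326, rows 198–312, centred between the fingers as predicted. Descend and pinch.

```bash
python3 -m pendant '[0,0.001,0.08,0,0,0,-0.1, 0,0.001,0.153,0,0,0,-0.1, 0,0.001,0.153,0,0,0,-0.1, 0,0.001,0.153,0,0,0,-1, 0,0.001,0.153,0,0,0,-1, 0,0.001,0.153,0,0,0,-1, 0,0.001,0.153,0,0,0,-1]' 20; python3 -c "
from h import *
th0=.226
for th in np.linspace(.3,1.6,12): print(round(th,2),np.round([.49*(np.cos(th0)-np.cos(th)),-.49*(np.sin(th)-np.sin(th0))],3))"
```

```text
time_s: 6.8
ee_pos: [0.4416, 0.3678, 0.1202]
eef_rot: [3.14, -0.001, 1.536]
force: [3.7, -0.1, -0.0]
grip_width: 0.0137
grip_force: 2.4
0.3 [ 0.009 -0.035]
0.42 [ 0.03  -0.089]
0.54 [ 0.056 -0.141]
0.65 [ 0.089 -0.189]
0.77 [ 0.127 -0.232]
0.89 [ 0.169 -0.271]
1.01 [ 0.217 -0.305]
1.13 [ 0.267 -0.333]
1.25 [ 0.321 -0.354]
1.36 [ 0.377 -0.37 ]
1.48 [ 0.434 -0.378]
1.6 [ 0.492 -0.38 ]
```

```bash
python3 -m pendant '[0,0,0,0,0,0,-1, 0.009,0,0,0,0,0,-1, 0.009,0,-0.035,0,0,0,-1]' 20 >/dev/null
python3 - <<'E'
from h import *
print(status.get_obs()['ee_pos'],status.get_obs()['force'],status.get_obs()['grip_width'],status.get_obs()['grip_force'])
E
```

```text
[0.44457883 0.36912085 0.13502461] [ 39.57298432 -16.25080141 -14.94717792] 0.014405345562530663 20.073394775390625
```

```bash
python3 -m pendant '[-0.009,0.009,0,0,0,0,-1, -0.009,0.03,-0.054,0,0,0,-1, -0.009,0.056,-0.106,0,0,0,-1, -0.009,0.089,-0.154,0,0,0,-1, -0.009,0.127,-0.197,0,0,0,-1, -0.009,0.127,-0.197,0,0,0,-1]' 20; python3 -c "
from h import *
print(status.get_obs()['force'])"
```

```text
time_s: 7.7
ee_pos: [0.5058, 0.3654, 0.2386]
eef_rot: [3.139, -0.002, 1.535]
force: [-14.0, -4.0, 15.5]
grip_width: 0.0113
grip_force: 20.0
[-13.95263505  -4.04850346  15.54832311]
```

```bash
python3 -m pendant '[0,-0.004,-0.004,0,0,0,-1, 0,0.039,-0.043,0,0,0,-1, 0,0.088,-0.078,0,0,0,-1, 0,0.138,-0.106,0,0,0,-1, 0,0.193,-0.127,0,0,0,-1, 0,0.249,-0.143,0,0,0,-1, 0,0.249,-0.143,0,0,0,-1]' 20; python3 -c "
from h import *
o=status.get_obs();print(o['force'],o['qpos'])"
```

```text
time_s: 8.4
ee_pos: [0.6313, 0.3604, 0.3084]
eef_rot: [3.138, -0.002, 1.535]
force: [-1.3, -6.1, 13.3]
grip_width: 0.0113
grip_force: 20.0
[-1.28648574 -6.08707751 13.27222368] [ 4.68523071e-01  7.12022795e-01  6.85932232e-01 -3.45581701e-04
  1.73985867e+00  5.04644976e-01]
```

```bash
python3 -m pendant '[0.004,0.05,-0.01,0,0,0,-1, 0.004,0.1,-0.014,0,0,0,-1, 0.004,0.1,-0.014,0,0,0,-1, 0.004,0.1,-0.014,0,0,0,-1]' 20
python3 - <<'E'
from h import *
o=status.get_obs();print(o['force'],o['qpos'])
np.set_printoptions(precision=4,suppress=True)
p=vision.camera('scene');save(p,'s3')
cv2.imwrite('pics/s3c.png',cv2.resize(p['pixels'][150:390,120:340,::-1],None,fx=2.5,fy=2.5,interpolation=cv2.INTER_CUBIC))
E
```

```text
time_s: 8.8
ee_pos: [0.6803, 0.3598, 0.3124]
eef_rot: [3.141, 0.002, 1.534]
force: [2.0, -8.6, -2.3]
grip_width: 0.0113
grip_force: 20.0
[ 1.99949032 -8.56568086 -2.27435517] [ 0.43960567  0.89050069  0.37606974 -0.00211455  1.87570347  0.47606152]
```

View pics/s3c.png

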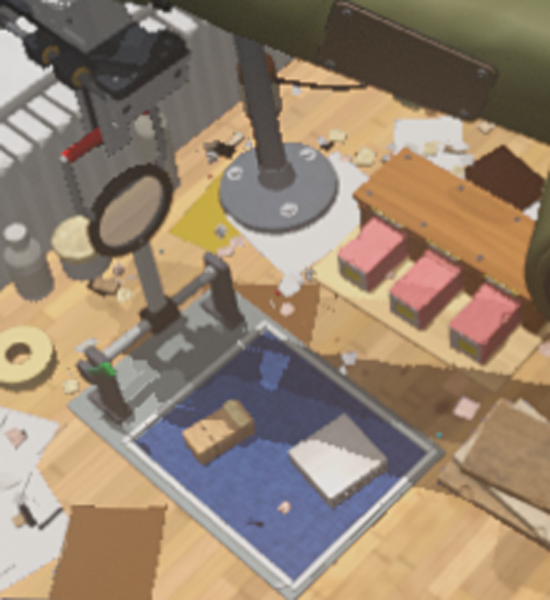

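```bash
python3 -m pendant '[0,0,0,0,0,0,-0.2, 0,0,0,0,0,0,-0.2, 0,0,-0.06,0,0,0,-0.2, 0,0,-0.12,0,0,0,-0.2, 0,-0.1,-0.14,0,0,0,-0.2, 0,-0.2,-0.14,0,0,0,0, 0,-0.3,-0.14,0,0,0,0, 0,-0.44,-0.14,0,0,0,1, 0,-0.44,-0.14,0,0,0,1, 0,-0.44,-0.14,0,0,0,1, 0,-0.44,-0.14,0,0,0,1]' 20
python3 - <<'E'
from h import *
np.set_printoptions(precision=4,suppress=True)
w=vision.camera('wrist');save(w,'w4');s=vision.camera('scene');save(s,'s4');t=vision.camera('top');save(t,'t4')
for n,p in (('w',w),('s',s),('t',t)):
  for k in ['steel_block','wood_block','pointer','loupe_grip','carton_1','stand']:
    for o in silhouettes(k,p)[:4]:
      if o['score']<.4: continue
      c=np.argwhere(o['region']).mean(0)[::-1]; print(n,k,round(o['score'],2),np.round(o['extent']),c,atz(p,[c],{'steel_block':.026,'wood_block':.031,'carton_1':.042}.get(k,.1))[0])
E
```

```text
time_s: 9.95
ee_pos: [0.4584, 0.3693, 0.3846]
eef_rot: [3.14, -0.001, 1.538]
force: [-0.0, -0.3, -0.5]
grip_width: 0.0754
grip_force: 0.0
w steel_block 0.7 [314. 197. 359. 239.] [337.4455 218.2576] [0.4807 0.345  0.026 ]
w wood_block 0.91 [215. 121. 266. 169.] [241.1005 144.5967] [0.3358 0.4651 0.031 ]
w wood_block 0.76 [385. 171. 413. 208.] [401.323  187.4241] [0.5826 0.3918 0.031 ]
w pointer 0.55 [461. 146. 497. 151.] [479.4011 149.2246] [0.6699 0.4451 0.1   ]
w loupe_grip 0.67 [467. 163. 638. 315.] [557.5994 236.5608] [0.7905 0.321  0.1   ]
w carton_1 0.81 [322. 309. 346. 349.] [333.9771 328.1812] [0.4696 0.1564 0.042 ]
w carton_1 0.7 [362. 306. 388. 346.] [373.6322 326.2243] [0.5378 0.1578 0.042 ]
w carton_1 0.47 [402. 325. 407. 346.] [403.4153 338.2458] [0.5895 0.1331 0.042 ]
w stand 0.56 [300. 140. 640. 314.] [446.8304 211.0892] [0.6312 0.363  0.1   ]
s steel_block 0.82 [234. 318. 272. 353.] [254.7314 333.5208] [0.4776 0.3473 0.026 ]
s wood_block 0.69 [248. 396. 294. 430.] [268.4686 412.3069] [0.3289 0.4703 0.031 ]
s wood_block 0.65 [193. 311. 220. 337.] [206.9976 322.8703] [0.
[... 626 characters left out ...]
 [227.7443 253.9711] [0.4803 0.3393 0.026 ]
t wood_block 0.65 [204. 214. 225. 230.] [213.5854 220.1829] [0.5789 0.3855 0.031 ]
t wood_block 0.42 [182. 152. 262. 277.] [226.0208 209.5091] [0.6119 0.3505 0.031 ]
t loupe_grip 0.84 [186. 152. 245. 190.] [212.4039 168.8635] [0.7143 0.3832 0.1   ]
t carton_1 0.87 [284. 230. 302. 245.] [292.5188 235.5362] [0.5367 0.1509 0.042 ]
t carton_1 0.72 [428. 258. 467. 298.] [449.0588 276.5899] [ 0.428  -0.3031  0.042 ]
t carton_1 0.65 [368. 274. 392. 295.] [379.9591 283.2308] [ 0.4044 -0.1035  0.042 ]
t carton_1 0.59 [284. 253. 301. 269.] [292.9968 259.1731] [0.4677 0.1473 0.042 ]
t stand 0.77 [181. 150. 260. 276.] [225.7995 209.0623] [0.5975 0.3382 0.1   ]
```

View pics/w4.png

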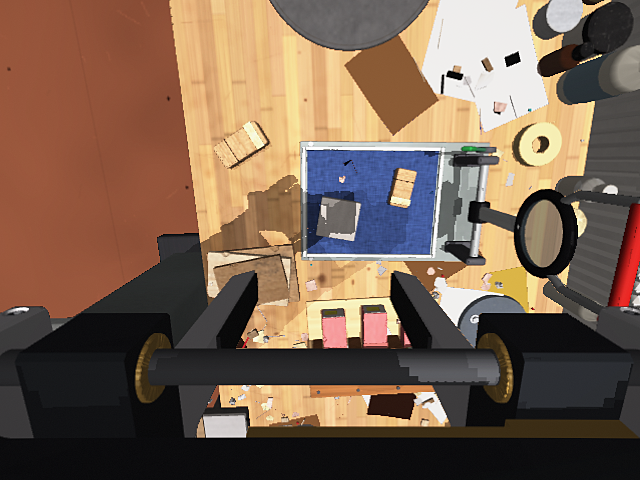

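Run:
```python
from h import *
np.set_printoptions(precision=4,suppress=True)
w=vision.camera('wrist');s=vision.camera('scene')
def blueq(p,box):
    a=p['pixels'].astype(int);m=((a[:,:,2]-a[:,:,0]>25)&(a[:,:,2]-a[:,:,1]>15)).astype(np.uint8)
    M=np.zeros_like(m);x0,y0,x1,y1=box;M[y0:y1,x0:x1]=m[y0:y1,x0:x1]
    M=cv2.morphologyEx(M,cv2.MORPH_OPEN,np.ones((3,3),np.uint8))
    h=cv2.convexHull(np.argwhere(M)[:,::-1].astype(np.int32))
    for e in range(2,20):
        q=cv2.approxPolyDP(h,e,True).reshape(-1,2)
        if len(q)<=4: break
    return q
qw=blueq(w,(295,135,450,270));qs=blueq(s,(160,260,300,395));print(qw.tolist(),qs.tolist())
inn=np.array([[a*.108,b*.086,.009] for a,b in((-1,1),(-1,-1),(1,1),(1,-1))])
def order(p,q):
    c=proj(p,np.c_[.532+inn[:,0],.364+inn[:,1],inn[:,2]]); return np.array([q[np.argmin(np.hypot(*(q-x).T))] for x in c])
for obs in ([(w,inn,order(w,qw))],[(s,inn,order(s,qs))],[(w,inn,order(w,qw)),(s,inn,order(s,qs))]):
    q,r,T=fit(obs,[.532,.364,-.035]);print(q,np.abs(r).max())
for k,z in (('steel_block',.026),('wood_block',.031)):
    X=[]
    for p in (w,s):
        for o in silhouettes(k,p):
            m=o['region'].astype(np.uint8);c=np.argwhere(m)[:,::-1];cc=c.mean(0);g=atz(p,[cc],z)[0]
            if not(.42<g[0]<.65 and .27<g[1]<.46) or o['score']<.4: continue
            P=atz(p,c.astype(float),z)[:,:2];r=cv2.minAreaRect((P*1000).astype(np.float32));print(k,round(o['score'],2),cc,g,r);X.append((p,cc));break
    if len(X)==2: print('tri',tri([X[0][0],X[1][0]],[X[0][1],X[1][1]]))
P,R=tool();print(P)
```

```text
[[438, 151], [429, 253], [307, 252], [306, 150]] [[287, 332], [236, 380], [177, 324], [227, 283]]
[ 0.536   0.3641 -0.0436] 1.8479858110426903
[ 0.5377  0.3633 -0.0681] 4.791833154516667
[ 0.5366  0.3641 -0.0545] 4.893015566006596
steel_block 0.6 [337.5553 217.7217] [0.4811 0.3454 0.026 ] ((480.7486877441406, 344.6872863769531), (67.87681579589844, 64.81389617919922), 77.40442657470703)
steel_block 0.96 [254.5926 333.4945] [0.4779 0.3474 0.026 ] ((478.00457763671875, 346.7419738769531), (68.12640380859375, 71.60807037353516), 80.00923919677734)
tri [0.4814 0.3441 0.0182]
wood_block 0.98 [401.7587 187.2867] [0.5832 0.3912 0.031 ] ((583.4810180664062, 390.4960021972656), (60.497310638427734, 35.89918518066406), 77.76031494140625)
wood_block 0.58 [207.4601 322.0164] [0.5791 0.3941 0.031 ] ((580.409423828125, 393.7676086425781), (64.09221649169922, 44.63975143432617), 77.99784851074219)
tri [0.5858 0.39   0.0192]
[0.4592 0.3689 0.3835]
```

```bash
cat >> h.py <<'E'
def go(x,y,z,yaw):
    P,R=tool(); R2=(Ro.from_euler('z',yaw)*Ro.from_euler('x',np.pi)).as_matrix()
    print('rows',np.round(np.r_[R.T@(np.array([x,y,z])-P)/.5, Ro.from_matrix(R.T@R2).as_rotvec()/(np.pi/2)],4))
E
python3 - <<'E'
from h import *
go(.480,.345,.10,1.37)
E
```

```text
rows [-0.0464  0.0433  0.5669 -0.     -0.      0.1059]
```

```bash
python3 -m pendant '[-0.046,0.043,0.1,0,0,0.106,0.62, -0.046,0.043,0.2,0,0,0.106,0.62, -0.046,0.043,0.3,0,0,0.106,0.62, -0.046,0.043,0.4,0,0,0.106,0.62, -0.046,0.043,0.5,0,0,0.106,0.62, -0.046,0.043,0.567,0,0,0.106,0.62, -0.046,0.043,0.567,0,0,0.106,0.62, -0.046,0.043,0.567,0,0,0.106,0.62, -0.046,0.043,0.567,0,0,0.106,0.62]'
python3 - <<'E'
from h import *
np.set_printoptions(precision=4,suppress=True)
p=vision.camera('wrist');save(p,'w5');print(tool()[0],status.get_obs()['eef_rot'])
for k,z in (('steel_block',.026),('wood_block',.031)):
    for o in silhouettes(k,p)[:3]:
        m=o['region'].astype(np.uint8);c=np.argwhere(m)[:,::-1]
        P=atz(p,c.astype(float),z)[:,:2];r=cv2.minAreaRect((P*1000).astype(np.float32));print(k,round(o['score'],2),o['extent'],P.mean(0),r)
E
```

```text
time_s: 12.2
ee_pos: [0.481, 0.3459, 0.1028]
eef_rot: [3.139, -0.003, 1.37]
force: [-0.2, -0.5, -0.6]
grip_width: 0.0759
grip_force: 0.0
[0.4809 0.3459 0.1027] [ 3.1386 -0.0028  1.3699]
wood_block 0.68 [418.1, 126.2, 474.5, 209.1] [0.582  0.3918] ((581.8134765625, 390.59686279296875), (59.578372955322266, 36.380592346191406), 78.36862182617188)
wood_block 0.57 [38.6, 79.6, 159.5, 188.5] [0.3405 0.4639] ((339.0072326660156, 463.726318359375), (84.64014434814453, 51.036346435546875), 29.907575607299805)
```

View pics/w5.png

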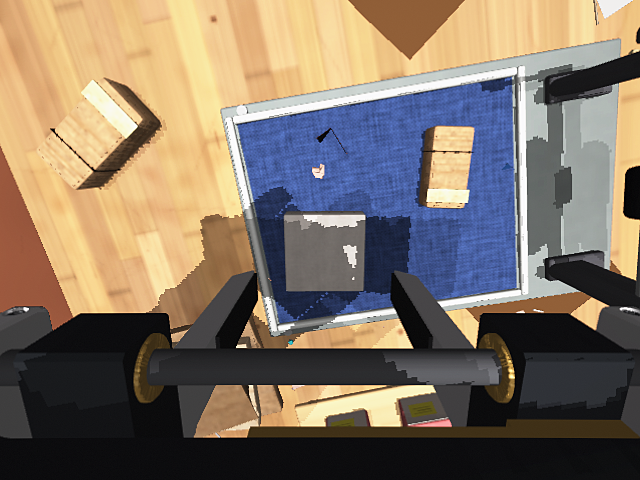

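Steel block (cols 284–365, rows 213–292) is squared up with the fingers. Wood block is at (447,165). Grasp the steel.

```bash
python3 -m pendant '[0,0,0.08,0,0,0,0.62, 0,0,0.14,0,0,0,0.62, 0,0,0.179,0,0,0,0.62, 0,0,0.179,0,0,0,0.62, 0,0,0.179,0,0,0,-1, 0,0,0.179,0,0,0,-1, 0,0,0.179,0,0,0,-1, 0,0,0.179,0,0,0,-1, 0,0,0.1,0,0,0,-1, 0,0,0,0,0,0,-1, 0,0,-0.08,0,0,0,-1, 0,0,-0.08,0,0,0,-1]' 45
python3 - <<'E'
from h import *
print(status.get_obs()['force'])
# rack q=(.54,.119,-1.556); target rack(.042,-.06)
c,s=np.cos(-1.556),np.sin(-1.556)
for L in((.042,-.06),(.042,.035)): print(.54+c*L[0]-s*L[1],.119+s*L[0]+c*L[1])
go(.481,.078,.140,1.585)
E
```

```text
time_s: 13.55
ee_pos: [0.4815, 0.3463, 0.1454]
eef_rot: [3.136, -0.006, 1.37]
force: [1.6, -0.3, -10.7]
grip_width: 0.0635
grip_force: 45.0
[  1.55961126  -0.28620471 -10.72215011]
0.4806279908687541 0.07611685025888079
0.5756175918223647 0.07752245001479209
rows [-0.5261  0.1061  0.0082  0.0043 -0.0034 -0.1369]
```

```bash
python3 -m pendant '[-0.08,0.015,0,0,0,0,-1, -0.16,0.03,0,0,0,-0.04,-1, -0.24,0.045,0,0,0,-0.08,-1, -0.32,0.06,0,0,0,-0.137,-1, -0.4,0.075,0,0,0,-0.137,-1, -0.48,0.09,0,0,0,-0.137,-1, -0.526,0.1,0,0,0,-0.137,-1, -0.526,0.1,0,0,0,-0.137,-1]' 45
python3 - <<'E'
from h import *
np.set_printoptions(precision=4,suppress=True)
p=vision.camera('scene');save(p,'s6');o=status.get_obs();print(o['force'])
w=vision.camera('wrist')
roof=np.array([[0,.105,.059],[0,-.105,.059],[.085,.105,.059],[.085,-.105,.059]])
im=p['pixels'][:,:,::-1].copy()
c,s=np.cos(-1.556),np.sin(-1.556);W=np.c_[.535+c*roof[:,0]-s*roof[:,1],.119+s*roof[:,0]+c*roof[:,1],roof[:,2]]
for a in proj(p,W[[0,1,3,2]]): cv2.circle(im,tuple(int(v) for v in a),1,(0,255,0),-1)
a=cv2.resize(im[190:330,220:390],None,fx=2.3,fy=2.3,interpolation=cv2.INTER_CUBIC)
iw=w['pixels'][:,:,::-1].copy()
for q in proj(w,W): cv2.circle(iw,tuple(int(np.clip(v,-2000,2000)) for v in q),3,(0,255,0),-1)
b=cv2.resize(iw,(400,300));cv2.imwrite('pics/c6.png',np.vstack([np.hstack([a[:300,:390],np.zeros((300,10,3),np.uint8),b])]))
E
```

```text
time_s: 14.35
ee_pos: [0.4751, 0.0749, 0.1376]
eef_rot: [-3.138, 0.001, 1.582]
force: [-0.1, -0.4, -10.8]
grip_width: 0.0636
grip_force: 45.0
[ -0.2885   0.2065 -10.2858]
```

View pics/c6.png

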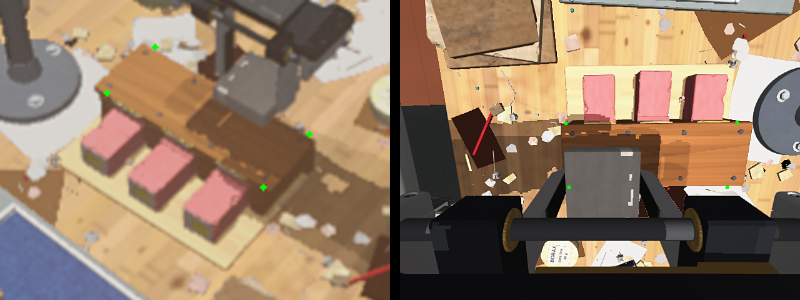

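```bash
python3 -m pendant '[0,0.014,0.05,0,0,0,-1, 0,0.014,0.09,0,0,0,-1, 0,0.014,0.12,0,0,0,-1, 0,0.014,0.13,0,0,0,-1, 0,0.014,0.14,0,0,0,-1, 0,0.014,0.14,0,0,0,-1]' 45; python3 -c "
from h import *
print(status.get_obs()['force'])"
```

```text
time_s: 15.05
ee_pos: [0.4832, 0.078, 0.0696]
eef_rot: [-3.141, 0.0, 1.586]
force: [-0.7, -0.1, -10.0]
grip_width: 0.0636
grip_force: 45.0
[-0.66685429 -0.12396072 -9.96261276]
```

```bash
python3 -m pendant '[0,0,0.004,0,0,0,-1, 0,0,0.008,0,0,0,-1, 0,0,0.008,0,0,0,-1]' 45; python3 -c "
from h import *
print(status.get_obs()['force'])"
```

```text
time_s: 15.35
ee_pos: [0.4834, 0.0776, 0.066]
eef_rot: [3.141, -0.0, 1.585]
force: [-0.2, 0.3, -10.5]
grip_width: 0.0635
grip_force: 45.0
[ -0.24731384   0.29457612 -10.4991049 ]
```

```bash
python3 -m pendant '[0,0,0.004,0,0,0,-1, 0,0,0.006,0,0,0,-1, 0,0,0.006,0,0,0,-1]' 45; python3 -c "
from h import *
print(status.get_obs()['force'])"
```

```text
time_s: 15.65
ee_pos: [0.4836, 0.0776, 0.0653]
eef_rot: [3.141, 0.0, 1.585]
force: [-16.2, -1.3, 22.4]
grip_width: 0.0634
grip_force: 45.0
[-16.15306619  -1.3437149   22.39636819]
```

```bash
python3 -m pendant '[0,0,0,0,0,0,0.57, 0,0,0,0,0,0,0.57, 0,0,-0.06,0,0,0,0.57, 0,0,-0.14,0,0,0,0.57, 0,0,-0.22,0,0,0,0.57, 0.1,0,-0.24,0,0,0,0.6, 0.2,0,-0.24,0,0,0,0.6, 0.3,0,-0.24,0,0,-0.2,0.6, 0.4,0,-0.24,0,0,-0.4,0.7, 0.5,0,-0.24,0,0,-0.6,0.7, 0.6,0,-0.24,0,0,-0.7,0.7, 0.62,0,-0.24,0,0,-0.86,0.7]' 40;  python3 -c "
from h import *
go(.582,.391,.11,2.932)"
```

```text
time_s: 16.85
ee_pos: [0.4781, 0.3919, 0.1829]
eef_rot: [3.14, -0.0, 2.345]
force: [-0.3, -0.5, -0.2]
grip_width: 0.0801
grip_force: 0.0
rows [-0.1466  0.1471  0.146   0.0009  0.     -0.3739]
```

```bash
python3 -m pendant '[0,0,0,0,0,-0.374,0.7, 0,0,0,0,0,-0.374,0.7, 0,0,0,0,0,-0.374,0.7, 0,0,0,0,0,-0.374,0.7, -0.147,0.147,0.06,0,0,-0.374,0.7, -0.147,0.147,0.1,0,0,-0.374,0.7, -0.147,0.147,0.146,0,0,-0.374,0.7, -0.147,0.147,0.146,0,0,-0.374,0.7, -0.147,0.147,0.146,0,0,-0.374,0.7]' 40;  python3 - <<'E'
from h import *
np.set_printoptions(precision=4,suppress=True)
p=vision.camera('wrist');save(p,'w7')
for o in silhouettes('wood_block',p)[:3]:
    c=np.argwhere(o['region'])[:,::-1];P=atz(p,c.astype(float),.031)[:,:2];r=cv2.minAreaRect((P*1000).astype(np.float32));print(round(o['score'],2),o['extent'],P.mean(0),r)
go(.582,.391,.014,2.932)
E
```

```text
time_s: 17.75
ee_pos: [0.5825, 0.3856, 0.1106]
eef_rot: [3.142, -0.0, 2.922]
force: [-0.5, 1.6, 1.2]
grip_width: 0.0797
grip_force: 0.0
0.8 [289.9, 225.5, 366.9, 270.9] [0.583  0.3905] ((583.42138671875, 390.65240478515625), (60.688232421875, 34.97913360595703), 77.38573455810547)
rows [ 0.004   0.0085  0.1974  0.0014  0.0015 -0.0055]
```

```bash
python3 -m pendant '[0.004,0.008,0.08,0,0,-0.005,0.7, 0.004,0.008,0.15,0,0,-0.005,0.7, 0.004,0.008,0.196,0,0,-0.005,0.7, 0.004,0.008,0.196,0,0,-0.005,0.7, 0.004,0.008,0.196,0,0,-0.005,-1, 0.004,0.008,0.196,0,0,-0.005,-1, 0.004,0.008,0.196,0,0,-0.005,-1, 0.004,0.008,0.196,0,0,-0.005,-1, 0.004,0.008,0.12,0,0,-0.005,-1, 0.004,0.008,0.05,0,0,-0.005,-1, 0.004,0.008,-0.04,0,0,-0.005,-1]' 35;  python3 - <<'E'
from h import *
np.set_printoptions(precision=4,suppress=True)
go(.578,.077,.14,3.14-.0)
E
```

```text
time_s: 18.95
ee_pos: [0.5813, 0.3894, 0.131]
eef_rot: [-3.141, -0.001, 2.93]
force: [0.7, 0.1, -1.0]
grip_width: 0.0596
grip_force: 34.9
rows [-0.1246 -0.6123 -0.0176 -0.0005 -0.0007 -0.1335]
```

```bash
python3 -m pendant '[-0.02,-0.1,-0.02,0,0,-0.03,-1, -0.04,-0.2,-0.02,0,0,-0.06,-1, -0.06,-0.3,-0.02,0,0,-0.1,-1, -0.083,-0.4,-0.02,0,0,-0.133,-1, -0.104,-0.5,-0.02,0,0,-0.133,-1, -0.125,-0.6,-0.02,0,0,-0.133,-1, -0.125,-0.612,-0.02,0,0,-0.133,-1, -0.125,-0.612,-0.02,0,0,-0.133,-1, -0.125,-0.612,-0.02,0,0,-0.133,-1]' 35;  python3 - <<'E'
from h import *
np.set_printoptions(precision=4,suppress=True)
go(.578,.077,.069,3.14)
E
```

```text
time_s: 19.85
ee_pos: [0.5789, 0.0782, 0.1405]
eef_rot: [3.141, 0.001, 3.139]
force: [0.5, 0.4, -1.0]
grip_width: 0.0594
grip_force: 34.9
rows [ 0.002  -0.0025  0.143   0.0002  0.0005 -0.0004]
```

```bash
python3 -m pendant '[0.002,-0.002,0.06,0,0,0,-1, 0.002,-0.002,0.11,0,0,0,-1, 0.002,-0.002,0.14,0,0,0,-1, 0.002,-0.002,0.146,0,0,0,-1, 0.002,-0.002,0.15,0,0,0,-1, 0.002,-0.002,0.15,0,0,0,-1]' 35; python3 -c "
from h import *
print(status.get_obs()['force'])"
```

```text
time_s: 20.45
ee_pos: [0.5779, 0.0779, 0.0665]
eef_rot: [3.141, 0.0, 3.141]
force: [-7.5, 0.9, 11.8]
grip_width: 0.06
grip_force: 35.0
[-7.46055419  0.92597707 11.81712166]
```

```bash
python3 -m pendant '[0,0,0,0,0,0,0.7, 0,0,0,0,0,0,0.7, 0,0,-0.06,0,0,0,0.7, 0,0,-0.14,0,0,0,0.7, 0,0,-0.22,0,0,0,0.7]'; python3 -m pendant '[0,0.1,0,0,0,0.1,0, 0.03,0.2,0,0,0,0.2,0, 0.07,0.24,0,0,0,0.3,0, 0.07,0.24,0,0,0,0.4,0, 0.07,0.24,0,0,0,0.5,0, 0.07,0.24,0,0,0,0.6,0, 0.07,0.24,0,0,0,0.7,0, 0.07,0.24,0,0,0,0.8,0, 0.07,0.24,0,0,0,0.9,0, 0.07,0.24,0,0,0,0.99,0, 0.07,0.24,0,0,0,0.99,0, 0.07,0.24,0,0,0,0.99,0]'
cat > car.py <<'E'
from h import *
np.set_printoptions(precision=4,suppress=True)
def cartons(names=('wrist','scene','top'),zt=.042):
  for n in names:
    p=vision.camera(n)
    for o in silhouettes('carton_1',p):
      c=np.argwhere(o['region'])[:,::-1].astype(float)
      if o['score']<.3 or len(c)<20: continue
      # red pixels = top and sides; keep bright top face
      a=p['pixels'][c[:,1].astype(int),c[:,0].astype(int)].astype(int)
      v=a[:,0]; red_=(a[:,0]-a[:,1]>40); k=red_&(v>np.percentile(v[red_],50)*.85) if red_.sum()>10 else np.ones(len(c),bool)
      P=atz(p,c[k],zt)[:,:2]; r=cv2.minAreaRect((P*1000).astype(np.float32))
      print(n,round(o['score'],2),np.round(o['extent']),'red',red_.mean().round(2),P.mean(0),'rect',np.round(r[0]),np.round(r[1]),round(r[2],1),'y',np.round(np.percentile(P[:,1],[1,99]),3),'x',np.round(np.percentile(P[:,0],[2,98]),3))
E
python3 - <<'E'
from car import *
cartons(); print(tool()[0]); p=vision.camera('wrist');save(p,'w8')
E
```

```text
time_s: 20.95
ee_pos: [0.5776, 0.0769, 0.1762]
eef_rot: [-3.142, -0.001, 3.14]
force: [0.2, -0.6, -0.4]
grip_width: 0.0799
grip_force: 0.0
time_s: 22.15
ee_pos: [0.5431, 0.1969, 0.175]
eef_rot: [3.141, -0.0, 1.584]
force: [0.1, -0.1, -0.2]
grip_width: 0.0473
grip_force: 0.0
wrist 0.76 [226. 246. 276. 313.] red 0.77 [0.4659 0.156 ] rect [469. 149.] [40. 56.] 0.6 y [0.122 0.176] x [0.451 0.487]
wrist 0.74 [194.   0. 597. 170.] red 0.0 [0.6398 0.3208] rect [582. 325.] [126. 302.] 87.0 y [0.267 0.392] x [0.453 0.736]
wrist 0.71 [296. 240. 344. 313.] red 0.87 [0.5405 0.1516] rect [541. 150.] [63. 41.] 89.7 y [0.121 0.181] x [0.522 0.559]
wrist 0.68 [368. 244. 410. 311.] red 0.73 [0.6214 0.1571] rect [619. 151.] [23. 57.] 1.1 y [0.126 0.179] x [0.611 0.63 ]
scene 0.92 [274. 251. 304. 285.] red 0.56 [0.5394 0.1505] rect [539. 150.] [41. 65.] 1.2 y [0.118 0.182] x [0.521 0.559]
scene 0.65 [416. 175. 436. 208.] red 0.14 [ 0.4269 -0.2997] rect [ 428. -301.] [39. 20.] 38.9 y [-0.317 -0.283] x [0.411 0.444]
scene 0.55 [254. 238. 286. 266.] red 0.58 [0.6114 0.147 ] rect [609. 151.] [36. 57.] 3.0 y [0.124 0.179] x [0.591 0.627]
top 0.81 [425. 261. 467. 298.] red 0.2 [ 0.4287 -0.3046] rect [ 418. -291.] [ 38. 119.] 37.8 y [-0.324 -0.285] x [0.412 0.444]
top 0.46 [281. 204. 304. 220.] red 0.96 [0.6104 0.1378] rect [610. 139.] [36. 26.] 1.7 y [0.125 0.152] x [0.592 0.628]
[0.543  0.1966 0.175 ]
```

View pics/w8.png

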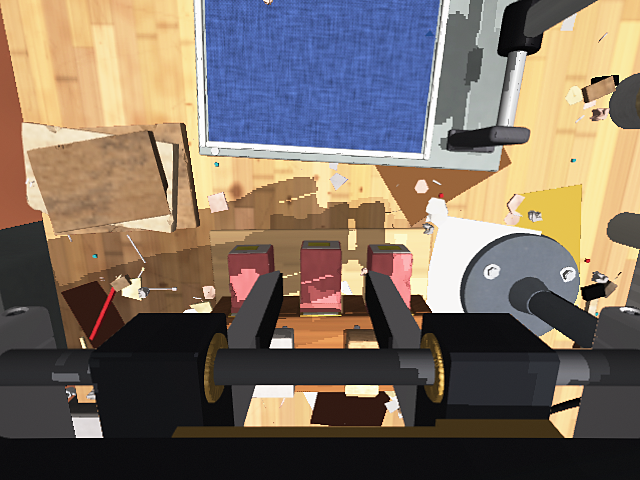

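Run:
```python
from h import *
go(.610,.138,.016,1.585)
```

```text
rows [-1.190e-01  1.323e-01  3.179e-01 -0.000e+00 -0.000e+00  1.000e-04]
```

```bash
python3 -m pendant '[-0.06,0.07,0,0,0,0,0.19, -0.119,0.132,0.06,0,0,0,0.19, -0.119,0.132,0.14,0,0,0,0.19, -0.119,0.132,0.2,0,0,0,0.19, -0.119,0.132,0.26,0,0,0,0.19, -0.119,0.132,0.318,0,0,0,0.19, -0.119,0.132,0.318,0,0,0,0.19, -0.119,0.132,0.318,0,0,0,-1, -0.119,0.132,0.318,0,0,0,-1, -0.119,0.132,0.318,0,0,0,-1]' 25; python3 -c "
from h import *
print(status.get_obs()['force'])"
```

```text
time_s: 23.5
ee_pos: [0.6108, 0.1381, 0.018]
eef_rot: [3.139, -0.0, 1.584]
force: [0.6, 0.6, 5.4]
grip_width: 0.0406
grip_force: 25.0
[0.5692113  0.64273813 5.35302152]
```

```bash
python3 -m pendant '[0,0,-0.006,0,0,0,-1, 0.03,0,-0.006,0,0,0,-1, 0.07,0,-0.006,0,0,0,-1, 0.12,0,-0.006,0,0,0,-1, 0.17,0,-0.006,0,0,0,-1, 0.2,0,-0.006,0,0,0,-1, 0.2,0,-0.05,0,0,0,-1, 0.2,0,-0.12,0,0,0,-1, 0.2,0,-0.12,0,0,0,-1]' 25
python3 - <<'E'
from h import *
print(status.get_obs()['force'])
X,Y=.038,.021
print(.5355+X+.042*Y,.364-.042*X+Y)
go(.5355+X+.042*Y,.364-.042*X+Y,.08,1.529)
p=vision.camera('scene');save(p,'s9')
cv2.imwrite('pics/s9c.png',cv2.resize(p['pixels'][180:380,150:390,::-1],None,fx=2.5,fy=2.5,interpolation=cv2.INTER_CUBIC))
E
```

```text
time_s: 24.4
ee_pos: [0.6102, 0.2396, 0.0808]
eef_rot: [3.135, -0.002, 1.585]
force: [-0.6, 1.0, -1.3]
grip_width: 0.0411
grip_force: 24.7
[-0.57190081  0.99683906 -1.31645595]
0.5743820000000001 0.383404
rows [ 0.2886 -0.0677  0.0019  0.0043 -0.0016  0.0355]
```

View pics/s9c.png

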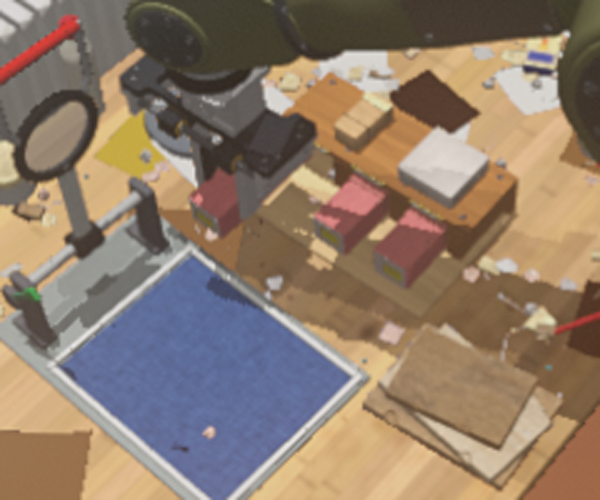

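```bash
python3 -m pendant '[0,-0.068,0,0,0,0.035,-1, 0.07,-0.068,0,0,0,0.035,-1, 0.14,-0.068,0,0,0,0.035,-1, 0.21,-0.068,0,0,0,0.035,-1, 0.26,-0.068,0,0,0,0.035,-1, 0.289,-0.068,0,0,0,0.035,-1, 0.289,-0.068,0.05,0,0,0.035,-1, 0.289,-0.068,0.09,0,0,0.035,-1, 0.289,-0.068,0.115,0,0,0.035,-1, 0.289,-0.068,0.122,0,0,0.035,-1, 0.289,-0.068,0.122,0,0,0.035,-1]' 25; python3 -c "
from h import *
print(status.get_obs()['force'])"
```

```text
time_s: 25.55
ee_pos: [0.5724, 0.3815, 0.0152]
eef_rot: [-3.141, 0.0, 1.529]
force: [-3.3, -1.9, 3.8]
grip_width: 0.0409
grip_force: 25.0
[-3.33556026 -1.85189568  3.80937288]
```

```bash
python3 -m pendant '[0,0,0,0,0,0,0, 0,0,0,0,0,0,0, 0,0,-0.04,0,0,0,0, 0,0,-0.1,0,0,0,0, 0,0,-0.18,0,0,0,0, 0,0,-0.26,0,0,0,0, -0.1,-0.02,-0.26,0,0,-0.035,0, -0.2,-0.04,-0.26,0,0,-0.035,0, -0.3,-0.04,-0.26,0,0,-0.035,0, -0.34,-0.04,-0.26,0,0,-0.035,0, -0.34,-0.04,-0.26,0,0,-0.035,0]'
python3 - <<'E'
from car import *
cartons(('scene','wrist','top'))
go(.540,.138,.016,1.585)
E
```

```text
time_s: 26.65
ee_pos: [0.5458, 0.2103, 0.1455]
eef_rot: [3.141, 0.0, 1.581]
force: [0.1, 0.5, 1.0]
grip_width: 0.047
grip_force: 0.0
scene 0.93 [299. 261. 328. 292.] red 0.72 [0.4681 0.1472] rect [468. 149.] [41. 65.] 4.5 y [0.118 0.177] x [0.449 0.487]
scene 0.85 [275. 253. 304. 281.] red 0.6 [0.5394 0.1499] rect [539. 151.] [41. 63.] 0.1 y [0.12  0.181] x [0.521 0.558]
scene 0.69 [197. 290. 248. 337.] red 0.84 [0.5708 0.3531] rect [571. 352.] [123.  40.] 87.3 y [0.293 0.412] x [0.551 0.59 ]
scene 0.56 [418. 178. 434. 208.] red 0.14 [ 0.423 -0.298] rect [ 425. -298.] [37. 12.] 38.9 y [-0.312 -0.282] x [0.411 0.436]
wrist 0.97 [329.   0. 388. 157.] red 0.99 [0.571  0.3455] rect [571. 343.] [111.  42.] 87.9 y [0.289 0.397] x [0.551 0.591]
wrist 0.94 [293. 263. 338. 344.] red 0.83 [0.5404 0.1507] rect [541. 150.] [41. 62.] 0.7 y [0.121 0.181] x [0.521 0.56 ]
wrist 0.79 [217. 268. 269. 329.] red 0.68 [0.4634 0.1613] rect [458. 160.] [54. 30.] 61.1 y [0.134 0.177] x [0.45 0.48]
top 0.94 [199. 214. 248. 231.] red 0.96 [0.5687 0.3676] rect [568. 351.] [122.  39.] 88.1 y [0.316 0.411] x [0.551 0.588]
top 0.68 [293. 229. 303. 244.] red 0.88 [0.5418 0.135 ] rect [542. 138.] [41. 29.] 1.7 y [0.123 0.15 ] x [0.521 0.559]
top 0.66 [428. 260. 467. 298.] red 0.21 [ 0.4281 -0.3053] rect [ 428. -305.] [38. 21.] 45.4 y [-0.323 -0.286] x [0.41  0.444]
rows [-0.1518 -0.013   0.2574 -0.0001 -0.      0.0003]
```

```bash
python3 -m pendant '[-0.1,-0.013,0,0,0,0,0.19, -0.152,-0.013,0.06,0,0,0,0.19, -0.152,-0.013,0.14,0,0,0,0.19, -0.152,-0.013,0.2,0,0,0,0.19, -0.152,-0.013,0.257,0,0,0,0.19, -0.152,-0.013,0.257,0,0,0,0.19, -0.152,-0.013,0.257,0,0,0,-1, -0.152,-0.013,0.257,0,0,0,-1, -0.152,-0.013,0.257,0,0,0,-1]' 25; python3 -c "
from h import *
print(status.get_obs()['force'])"
```

```text
time_s: 27.85
ee_pos: [0.5409, 0.1373, 0.0181]
eef_rot: [3.139, -0.001, 1.584]
force: [-0.1, 1.9, 5.3]
grip_width: 0.041
grip_force: 25.0
[-0.05516634  1.87534315  5.32188785]
```

```bash
python3 -m pendant '[0,0,-0.006,0,0,0,-1, 0.03,0,-0.006,0,0,0,-1, 0.07,0,-0.006,0,0,0,-1, 0.12,0,-0.006,0,0,0,-1, 0.17,0,-0.006,0,0,0,-1, 0.2,0,-0.006,0,0,0,-1, 0.2,0,-0.05,0,0,0,-1, 0.2,0,-0.12,0,0,0,-1, 0.2,0,-0.12,0,0,0,-1]' 25
python3 - <<'E'
from h import *
print(status.get_obs()['force'])
X,Y=-.023,.025
print(.5355+X+.042*Y,.364-.042*X+Y)
go(.5355+X+.042*Y,.364-.042*X+Y,.08,1.529)
p=vision.camera('scene')
for o in silhouettes('carton_1',p):
  c=np.argwhere(o['region'])[:,::-1].mean(0); print(round(o['score'],2),o['extent'],atz(p,[c],.042)[0])
E
```

```text
time_s: 28.75
ee_pos: [0.5404, 0.2384, 0.0809]
eef_rot: [3.135, -0.002, 1.585]
force: [0.3, -0.2, -0.6]
grip_width: 0.0412
grip_force: 24.7
[ 0.33022957 -0.19395329 -0.60122868]
0.51355 0.38996600000000003
rows [ 0.3039 -0.0496  0.0023  0.0041 -0.0016  0.0354]
0.98 [195.6, 288.9, 252.0, 339.3] [0.56211137 0.35887155 0.042     ]
0.89 [248.1, 265.3, 268.8, 289.8] [0.56686061 0.23203388 0.042     ]
0.86 [298.2, 263.7, 329.8, 292.7] [0.46131181 0.1546609  0.042     ]
```

```bash
python3 -m pendant '[0.05,-0.05,0,0,0,0.035,-1, 0.12,-0.05,0,0,0,0.035,-1, 0.19,-0.05,0,0,0,0.035,-1, 0.25,-0.05,0,0,0,0.035,-1, 0.304,-0.05,0,0,0,0.035,-1, 0.304,-0.05,0,0,0,0.035,-1, 0.304,-0.05,0.05,0,0,0.035,-1, 0.304,-0.05,0.09,0,0,0.035,-1, 0.304,-0.05,0.115,0,0,0.035,-1, 0.304,-0.05,0.122,0,0,0.035,-1, 0.304,-0.05,0.122,0,0,0.035,-1]' 25; python3 -c "
from h import *
print(status.get_obs()['force'])"
```

```text
time_s: 29.95
ee_pos: [0.5113, 0.3879, 0.0154]
eef_rot: [-3.14, 0.001, 1.529]
force: [-3.4, -1.9, 3.9]
grip_width: 0.0409
grip_force: 25.0
[-3.39814202 -1.87466541  3.88824469]
```

```bash
python3 -m pendant '[0,0,0,0,0,0,-0.03, 0,0,0,0,0,0,-0.03, 0,0,-0.04,0,0,0,-0.03, 0,0,-0.1,0,0,0,-0.03, 0,0,-0.18,0,0,0,0, 0,0,-0.26,0,0,0,0, -0.1,-0.02,-0.26,0,0,-0.035,0, -0.2,-0.06,-0.26,0,0,-0.035,0, -0.3,-0.08,-0.26,0,0,-0.035,0, -0.36,-0.08,-0.26,0,0,-0.035,0, -0.36,-0.08,-0.26,0,0,-0.035,0]'
python3 - <<'E'
from car import *
cartons(('scene','wrist'))
go(.4685,.136,.016,1.585)
E
```

```text
time_s: 31.05
ee_pos: [0.4639, 0.2072, 0.1458]
eef_rot: [3.141, 0.0, 1.581]
force: [0.4, -0.1, 0.0]
grip_width: 0.0473
grip_force: 0.0
scene 0.89 [199. 290. 250. 338.] red 0.88 [0.5708 0.3527] rect [572. 352.] [123.  41.] 87.4 y [0.292 0.412] x [0.551 0.59 ]
scene 0.87 [213. 308. 263. 356.] red 0.89 [0.5098 0.3628] rect [510. 362.] [124.  40.] 87.4 y [0.301 0.422] x [0.49  0.529]
scene 0.8 [300. 264. 329. 295.] red 0.62 [0.4669 0.1475] rect [467. 147.] [40. 60.] 2.2 y [0.118 0.177] x [0.449 0.486]
scene 0.55 [424. 192. 437. 206.] red 0.0 [ 0.3807 -0.2407] rect [ 379. -241.] [54. 53.] 45.2 y [-0.275 -0.209] x [0.357 0.407]
wrist 0.93 [304. 267. 353. 342.] red 0.82 [0.4707 0.1375] rect [469. 148.] [42. 61.] 3.6 y [0.119 0.17 ] x [0.45 0.49]
wrist 0.71 [347.   0. 418. 141.] red 0.94 [0.5099 0.3495] rect [510. 347.] [98. 41.] 88.1 y [0.3   0.394] x [0.49 0.53]
wrist 0.71 [416.   0. 496. 154.] red 0.84 [0.571  0.3441] rect [571. 342.] [109.  42.] 87.6 y [0.289 0.395] x [0.551 0.591]
rows [-0.1501  0.0061  0.2588  0.0001 -0.0001 -0.0002]
```

```bash
python3 -m pendant '[-0.1,0.006,0,0,0,0,0.19, -0.15,0.006,0.06,0,0,0,0.19, -0.15,0.006,0.14,0,0,0,0.19, -0.15,0.006,0.2,0,0,0,0.19, -0.15,0.006,0.257,0,0,0,0.19, -0.15,0.006,0.257,0,0,0,0.19, -0.15,0.006,0.257,0,0,0,-1, -0.15,0.006,0.257,0,0,0,-1, -0.15,0.006,0.257,0,0,0,-1]' 25; python3 -c "
from h import *
print(status.get_obs()['force'])"
```

```text
time_s: 32.15
ee_pos: [0.4691, 0.1358, 0.0184]
eef_rot: [3.139, -0.001, 1.585]
force: [1.0, 2.6, 3.5]
grip_width: 0.041
grip_force: 24.9
[1.03100994 2.57755009 3.47356369]
```

```bash
python3 -m pendant '[0,0,-0.006,0,0,0,-1, 0.03,0,-0.006,0,0,0,-1, 0.07,0,-0.006,0,0,0,-1, 0.12,0,-0.006,0,0,0,-1, 0.17,0,-0.006,0,0,0,-1, 0.2,0,-0.006,0,0,0,-1, 0.2,0,-0.05,0,0,0,-1, 0.2,0,-0.12,0,0,0,-1, 0.2,0,-0.12,0,0,0,-1]' 25
python3 - <<'E'
from h import *
print(status.get_obs()['force'])
go(.455,.388,.08,1.529)
p=vision.camera('scene')
for o in silhouettes('carton_1',p):
  c=np.argwhere(o['region'])[:,::-1].mean(0); print(round(o['score'],2),o['extent'],atz(p,[c],.042)[0])
E
```

```text
time_s: 33.05
ee_pos: [0.4687, 0.236, 0.0811]
eef_rot: [3.136, -0.002, 1.584]
force: [0.5, 0.2, -2.6]
grip_width: 0.0409
grip_force: 24.9
[ 0.54676747  0.22329349 -2.58101483]
rows [ 0.3043 -0.0232  0.0028  0.0038 -0.0016  0.0353]
0.84 [214.5, 307.2, 265.4, 358.7] [0.50289014 0.36811677 0.042     ]
0.74 [196.0, 291.2, 248.0, 339.3] [0.56257396 0.35867983 0.042     ]
0.64 [269.1, 278.9, 295.6, 306.8] [0.49076866 0.23226216 0.042     ]
```

```bash
python3 -m pendant '[0.05,-0.022,0,0,0,0.035,-1, 0.12,-0.022,0,0,0,0.035,-1, 0.19,-0.022,0,0,0,0.035,-1, 0.25,-0.022,0,0,0,0.035,-1, 0.304,-0.022,0,0,0,0.035,-1, 0.304,-0.022,0,0,0,0.035,-1, 0.304,-0.022,0.05,0,0,0.035,-1, 0.304,-0.022,0.09,0,0,0.035,-1, 0.304,-0.022,0.115,0,0,0.035,-1, 0.304,-0.022,0.122,0,0,0.035,-1, 0.304,-0.022,0.122,0,0,0.035,-1]' 25; python3 -c "
from h import *
print(status.get_obs()['force'])"
```

```text
time_s: 34.25
ee_pos: [0.4535, 0.3864, 0.016]
eef_rot: [-3.14, 0.001, 1.529]
force: [-2.9, -2.9, 4.6]
grip_width: 0.0409
grip_force: 25.0
[-2.8923923  -2.89600319  4.60567114]
```

```bash
python3 -m pendant '[0,0,0,0,0,0,-0.06, 0,0,0,0,0,0,-0.06, 0,0,-0.04,0,0,0,-0.06, 0,0,-0.1,0,0,0,-0.06, 0,0,-0.2,0,0,0,-0.06, 0,0,-0.3,0,0,0,-0.06, 0,0,-0.4,0,0,0,-0.06, 0,0,-0.5,0,0,0,-0.06, 0,0,-0.58,0,0,0,-0.06, 0,0,-0.58,0,0,0,-0.06]'
python3 - <<'E'
from car import *
cartons(('scene','wrist','top'))
p=vision.camera('wrist');save(p,'w10');p=vision.camera('scene');save(p,'s10')
a=cv2.imread('pics/w10.png')[0:300,:];b=cv2.resize(cv2.imread('pics/s10.png')[180:400,130:290],None,fx=1.37,fy=1.37)
cv2.imwrite('pics/s10c.png',cv2.resize(cv2.imread('pics/s10.png')[180:400,130:370],None,fx=2.5,fy=2.5,interpolation=cv2.INTER_CUBIC))
E
```

```text
time_s: 35.25
ee_pos: [0.4549, 0.3877, 0.3121]
eef_rot: [3.134, -0.006, 1.529]
force: [-0.5, 0.4, -0.4]
grip_width: 0.0442
grip_force: 0.0
scene 0.75 [199. 288. 251. 341.] red 0.88 [0.5707 0.3531] rect [572. 352.] [124.  41.] 87.9 y [0.292 0.412] x [0.551 0.59 ]
scene 0.73 [212. 309. 266. 358.] red 0.86 [0.5133 0.3589] rect [510. 362.] [126.  42.] 86.4 y [0.3   0.423] x [0.49  0.531]
scene 0.65 [229. 318. 286. 375.] red 0.87 [0.451  0.3646] rect [450. 365.] [133.  48.] 90.0 y [0.301 0.426] x [0.429 0.472]
wrist 0.8 [345. 180. 383. 275.] red 0.89 [0.5139 0.3599] rect [510. 361.] [125.  41.] 87.0 y [0.301 0.422] x [0.491 0.53 ]
wrist 0.65 [390. 186. 426. 279.] red 0.85 [0.5712 0.352 ] rect [571. 351.] [124.  41.] 87.6 y [0.289 0.411] x [0.552 0.591]
wrist 0.58 [306. 184. 339. 276.] red 0.93 [0.4528 0.3641] rect [453. 362.] [125.  40.] 87.6 y [0.301 0.424] x [0.433 0.473]
top 0.94 [203. 235. 242. 250.] red 0.98 [0.5125 0.3512] rect [509. 359.] [124.  38.] 85.6 y [0.299 0.419] x [0.488 0.529]
top 0.81 [202. 217. 250. 233.] red 0.95 [0.5689 0.3484] rect [569. 349.] [125.  39.] 87.8 y [0.288 0.41 ] x [0.55  0.587]
top 0.76 [213. 258. 242. 271.] red 0.92 [0.4506 0.3268] rect [448. 337.] [43. 82.] 1.4 y [0.297 0.376] x [0.429 0.469]
top 0.64 [428. 260. 466. 296.] red 0.22 [ 0.4282 -0.3053] rect [ 428. -305.] [38. 21.] 45.4 y [-0.323 -0.288] x [0.413 0.444]
```

View pics/s10c.png

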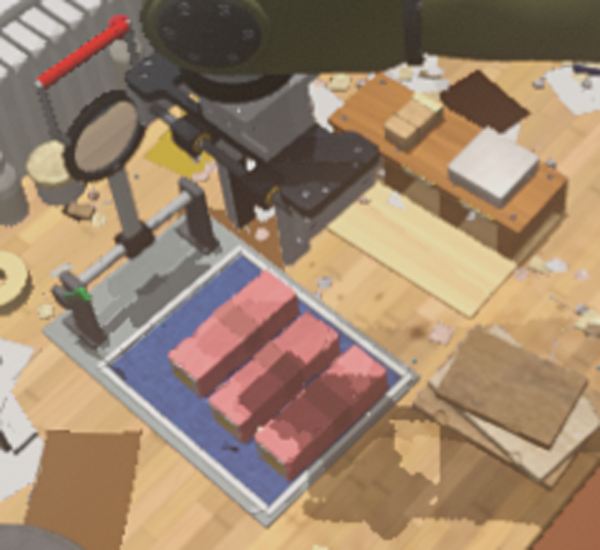

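Run:
```python
import cv2
a=cv2.imread('pics/w10.png')
for r in (195,230,265): print(r,[tuple(int(v) for v in a[r,c][::-1]) for c in range(288,314,2)])
cv2.imwrite('pics/w10c.png',cv2.resize(a[150:300,260:470],None,fx=3.5,fy=3.5,interpolation=cv2.INTER_CUBIC))
```

```text
195 [(148, 110, 72), (171, 129, 83), (175, 130, 84), (173, 129, 83), (173, 129, 84), (180, 137, 87), (150, 107, 67), (102, 112, 112), (174, 174, 171), (159, 160, 156), (43, 63, 69), (255, 158, 159), (246, 155, 157)]
230 [(149, 109, 71), (150, 110, 70), (162, 119, 77), (177, 131, 85), (118, 86, 56), (127, 93, 60), (136, 98, 61), (73, 75, 72), (113, 113, 112), (135, 135, 133), (79, 77, 75), (111, 55, 52), (110, 56, 53)]
265 [(107, 77, 49), (106, 76, 49), (113, 81, 54), (114, 83, 55), (121, 89, 58), (127, 91, 58), (252, 202, 132), (173, 147, 125), (190, 193, 191), (255, 255, 255), (174, 184, 180), (121, 53, 53), (122, 57, 57)]
```

View pics/w10c.png

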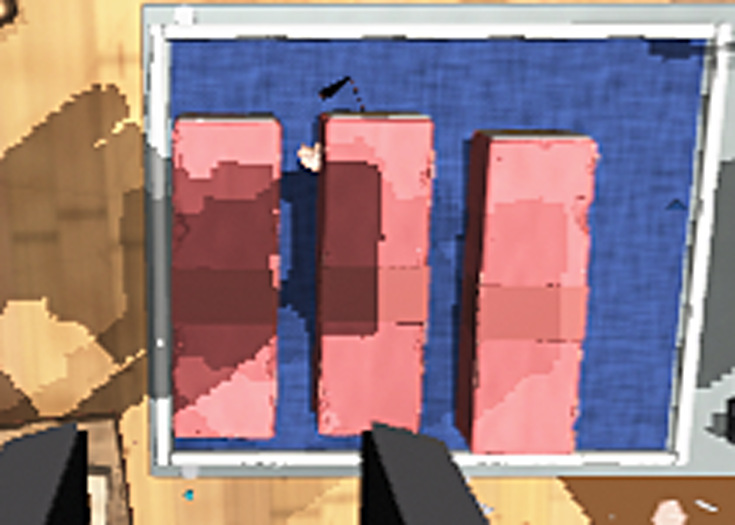

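Cartons lie side by side, but the third (col 172–275 in the crop) nearly touches the near rim. I'll nudge it about 8 mm inward with closed fingers.

Run:
```python
from h import *
go(.410,.364,.018,1.529)
```

```text
rows [-4.910e-02 -8.480e-02  5.741e-01 -8.000e-04  7.000e-04  2.000e-04]
```

```bash
python3 -m pendant '[-0.049,-0.085,0,0,0,0,-1, -0.049,-0.085,0.1,0,0,0,-1, -0.049,-0.085,0.2,0,0,0,-1, -0.049,-0.085,0.3,0,0,0,-1, -0.049,-0.085,0.4,0,0,0,-1, -0.049,-0.085,0.5,0,0,0,-1, -0.049,-0.085,0.57,0,0,0,-1, -0.049,-0.085,0.57,0,0,0,-1, -0.049,-0.07,0.57,0,0,0,-1, -0.049,-0.058,0.57,0,0,0,-1, -0.049,-0.046,0.57,0,0,0,-1, -0.049,-0.046,0.57,0,0,0,-1]'; python3 -c "
from h import *
print(status.get_obs()['force'])"; python3 -m pendant '[0,-0.03,0,0,0,0,-1, 0,-0.03,-0.1,0,0,0,-1, 0,-0.03,-0.2,0,0,0,-1, 0,0.03,-0.3,0,0,0,-1, 0,0.085,-0.4,0,0,0,-1, 0,0.085,-0.5,0,0,0,-1, 0,0.085,-0.57,0,0,0,-1, 0,0.085,-0.57,0,0,0,-1]'
python3 - <<'E'
from car import *
cartons(('wrist',))
p=vision.camera('wrist');save(p,'w11')
print(atz(p,[[309,230]],.012))
s=vision.camera('scene')
# pointer: side plane y
a=s['pixels'].astype(int);m=((a[:,:,1]-a[:,:,0]>40)&(a[:,:,1]-a[:,:,2]>30));m[:280]=0;m[320:]=0;m[:,:140]=0;m[:,180:]=0
print(np.argwhere(m)[:,::-1].tolist())
E
```

```text
time_s: 36.85
ee_pos: [0.4313, 0.3639, 0.0223]
eef_rot: [3.14, -0.002, 1.529]
force: [0.2, -0.0, -1.0]
grip_width: 0.0007
grip_force: 0.0
[ 0.24336315 -0.01722638 -0.99799108]
time_s: 37.65
ee_pos: [0.4736, 0.3624, 0.3138]
eef_rot: [3.132, -0.007, 1.529]
force: [-0.2, 0.1, 0.1]
grip_width: 0.0002
grip_force: 0.0
wrist 0.7 [300. 167. 332. 259.] red 0.96 [0.4678 0.3844] rect [465. 362.] [125.  40.] 87.8 y [0.301 0.424] x [0.447 0.486]
wrist 0.66 [373. 170. 407. 264.] red 0.89 [0.5711 0.3524] rect [571. 351.] [123.  41.] 87.4 y [0.29  0.411] x [0.552 0.591]
wrist 0.58 [333. 166. 369. 257.] red 0.95 [0.5084 0.3756] rect [510. 361.] [124.  40.] 88.0 y [0.3   0.422] x [0.49  0.531]
[[0.4506 0.3333 0.012 ]]
[[161, 295], [162, 295], [163, 295], [160, 296], [161, 296], [162, 296], [163, 296], [162, 297], [163, 297], [164, 297], [163, 298], [164, 298], [165, 298], [164, 299], [165, 299]]
```

```bash
python3 -m pendant '[0.1,0.02,0.05,0,-0.08,0,-1, 0.2,0.02,0.13,0,-0.16,0,-1, 0.2,0.02,0.13,0,-0.25,0,-1, 0.2,0.02,0.13,0,-0.333,0,-1, 0.2,0.02,0.13,0,-0.333,0,-1, 0.2,0.02,0.13,0,-0.333,0,-1]'
python3 - <<'E'
from h import *
np.set_printoptions(precision=4,suppress=True)
p=vision.camera('wrist');save(p,'w12')
a=p['pixels'].astype(int);m=((a[:,:,1]-a[:,:,0]>40)&(a[:,:,1]-a[:,:,2]>25)).astype(np.uint8)
n,l,st,ce=cv2.connectedComponentsWithStats(m)
for i in range(1,n):
    if st[i,4]>20: print(st[i],ce[i])
print([(o['score'],o['extent']) for o in silhouettes('pointer',p)],-np.array(p['R']).T@p['t'])
h=[.5355+.145+.042*.09,.364-.0061+.09,.085];print(h,proj(p,h))
E
```

```text
time_s: 38.45
ee_pos: [0.4864, 0.4616, 0.2392]
eef_rot: [-3.14, 0.522, 1.531]
force: [0.8, -1.4, 0.6]
grip_width: 0.0006
grip_force: 0.0
[502 166  39  32 315] [516.7397 186.7429]
[(0.91, [499.6, 152.6, 557.9, 195.1])] [0.4929 0.6128 0.3597]
[0.68428, 0.44789999999999996, 0.085] [[540.9969 156.5785]]
```

View pics/w12.png

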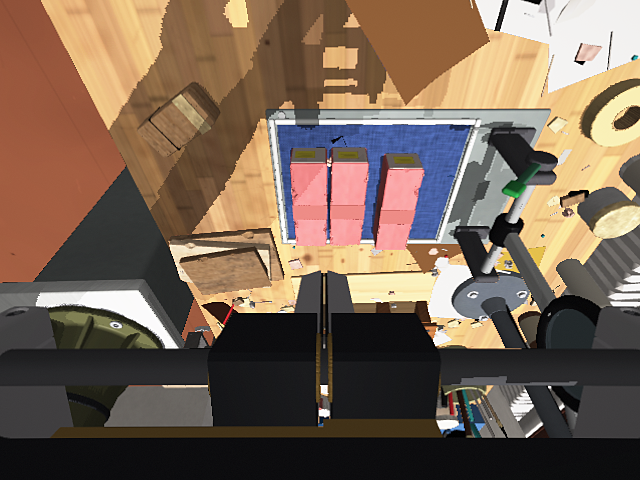

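```bash
cat > ptr.py <<'E'
from h import *
np.set_printoptions(precision=4,suppress=True)
def local(P,q): # world->stand
    c,s=np.cos(q[2]),np.sin(q[2]);d=P-np.array([q[0],q[1],0]);return np.stack([c*d[...,0]+s*d[...,1],-s*d[...,0]+c*d[...,1],d[...,2]],-1)
def ptr(p,q,thr=40,box=None,Y=.086):
    a=p['pixels'].astype(int);m=((a[:,:,1]-a[:,:,0]>thr)&(a[:,:,1]-a[:,:,2]>thr*.6)).astype(np.uint8)
    if box: M=m*0;M[box[1]:box[3],box[0]:box[2]]=m[box[1]:box[3],box[0]:box[2]];m=M
    n,l,st,ce=cv2.connectedComponentsWithStats(m);i=1+np.argmax(st[1:,4]);uv=np.argwhere(l==i)[:,::-1].astype(float)
    c,d=ray(p,uv);c=local(c,q);d=local(d+np.array([q[0],q[1],0]),q)
    P=c+d*((Y-c[1])/d[:,1])[:,None];P=P[:,[0,2]]
    mu=P.mean(0);w,v=np.linalg.eigh(np.cov((P-mu).T));ax=v[:,1];ax=ax*np.sign(-ax[0])
    t=(P-mu)@ax
    tip=mu+ax*np.percentile(t,97);h=np.array([.145,.085])
    print('Y',Y,'n',len(uv),'PCA angle',np.arctan2(ax[1],-ax[0]),'ratio',np.sqrt(w),'centroid angle',np.arctan2(mu[1]-h[1],h[0]-mu[0]),'tip',tip,np.arctan2(tip[1]-h[1],h[0]-tip[0]),np.hypot(*(tip-h)),'ends',mu+ax*t.min())
E
python3 - <<'E'
from ptr import *
p=vision.camera('wrist')
for thr in(25,40,60):
  for Y in (.084,.086,.088): ptr(p,(.5355,.364,-.042),thr,Y=Y)
E
```

```text
Y 0.084 n 372 PCA angle 0.7562323167557101 ratio [0.0034 0.0164] centroid angle 0.8309985136350564 tip [0.0977 0.1347] 0.8098698801382264 0.06861651661514932 ends [0.1454 0.0897]
Y 0.086 n 372 PCA angle 0.7562323167557099 ratio [0.0034 0.0162] centroid angle 0.8407598500156261 tip [0.0958 0.1375] 0.8182663162405421 0.07194798039506518 ends [0.1429 0.0931]
Y 0.088 n 372 PCA angle 0.7562323167557101 ratio [0.0034 0.016 ] centroid angle 0.8492805611436178 tip [0.094  0.1403] 0.8259191048211596 0.07528406739921711 ends [0.1405 0.0965]
Y 0.084 n 311 PCA angle 0.7459657579357981 ratio [0.0034 0.0148] centroid angle 0.8338230075822168 tip [0.0979 0.1347] 0.8124891814334432 0.06845728675542741 ends [0.1451 0.0911]
Y 0.086 n 311 PCA angle 0.7459657579357978 ratio [0.0034 0.0146] centroid angle 0.8429156292404292 tip [0.0961 0.1375] 0.8207513658923586 0.07179220339052753 ends [0.1427 0.0945]
Y 0.088 n 311 PCA angle 0.7459657579357983 ratio [0.0033 0.0144] centroid angle 0.8509122927995865 tip [0.0942 0.1404] 0.8282795663671131 0.07513158557216815 ends [0.1402 0.0978]
Y 0.084 n 134 PCA angle 0.4278761571144454 ratio [0.0031 0.0063] centroid angle 0.847704710125635 tip [0.0972 0.1343] 0.8004499476125312 0.06869732637626058 ends [0.1184 0.1246]
Y 0.086 n 134 PCA angle 0.4278761571144456 ratio [0.003  0.0063] centroid angle 0.8545826724257513 tip [0.0953 0.1371] 0.809383831064494 0.07202225221010439 ends [0.1162 0.1276]
Y 0.088 n 134 PCA angle 0.42787615711444527 ratio [0.003  0.0062] centroid angle 0.860766796343913 tip [0.0935 0.14  ] 0.8175286595626614 0.07535241889859177 ends [0.1141 0.1305]
```

Run:
```python
from h import *
P,R=tool(); R2=Ro.from_euler('xyz',[np.pi,.87,2.13]).as_matrix()
print(np.round(np.r_[R.T@(np.array([.48,.50,.20])-P)/.5, Ro.from_matrix(R.T@R2).as_rotvec()/(np.pi/2)],3))
```

```text
[ 0.11  -0.017  0.035 -0.246 -0.216 -0.297]
```

```bash
python3 -m pendant '[0.05,-0.017,0.035,-0.082,-0.072,-0.1,-1, 0.11,-0.017,0.035,-0.164,-0.144,-0.2,-1, 0.11,-0.017,0.035,-0.246,-0.216,-0.297,-1, 0.11,-0.017,0.035,-0.246,-0.216,-0.297,-1, 0.11,-0.017,0.035,-0.246,-0.216,-0.297,-1, 0.11,-0.017,0.035,-0.246,-0.216,-0.297,-1, 0.11,-0.017,0.035,-0.246,-0.216,-0.297,-1, 0.11,-0.017,0.035,-0.246,-0.216,-0.297,-1]'
python3 - <<'E'
from ptr import *
p=vision.camera('wrist');save(p,'w13')
print([(o['score'],o['extent']) for o in silhouettes('pointer',p)],-np.array(p['R']).T@p['t'])
q=(.5355,.364,-.042)
for Y in (.084,.088): ptr(p,q,40,Y=Y)
e=[int(v) for v in silhouettes('pointer',p)[0]['extent']]
cx,cy=(e[0]+e[2])//2,(e[1]+e[3])//2
im=p['pixels'][:,:,::-1].copy()
cv2.imwrite('pics/w13c.png',cv2.resize(im[max(0,cy-60):cy+60,max(0,cx-80):cx+80],None,fx=5,fy=5,interpolation=cv2.INTER_CUBIC)); print(cx-80,cy-60)
E
```

```text
time_s: 39.4
ee_pos: [0.4805, 0.5, 0.1996]
eef_rot: [-3.14, 0.869, 2.13]
force: [0.0, -0.1, -0.4]
grip_width: 0.0006
grip_force: 0.0
[(0.83, [423.8, 225.5, 458.6, 269.8])] [0.384  0.6555 0.2615]
Y 0.084 n 147 PCA angle 0.7638480212090754 ratio [0.0036 0.0063] centroid angle 0.8558109192104695 tip [0.0994 0.1361] 0.8424691662503329 0.06847716329490305 ends [0.1148 0.1214]
Y 0.088 n 147 PCA angle 0.7638480212090759 ratio [0.0035 0.0062] centroid angle 0.8193903189549382 tip [0.0942 0.1386] 0.812061973994214 0.07386024741617042 ends [0.1093 0.1241]
360 187
```

View pics/w13c.png

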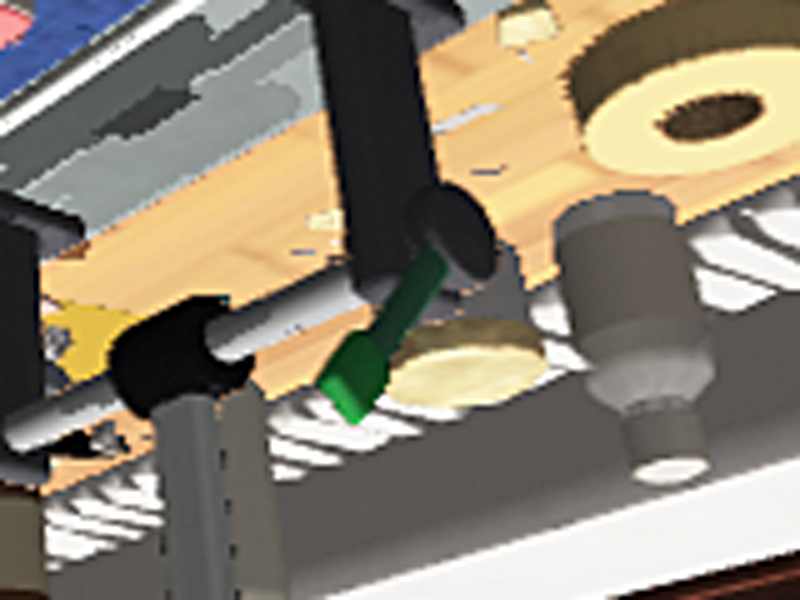

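Run:
```python
from ptr import *
p=vision.camera('wrist');q=(.5355,.364,-.042)
def W(L):
    L=np.array(L,float).reshape(-1,3);c,s=np.cos(q[2]),np.sin(q[2]);return np.c_[q[0]+c*L[:,0]-s*L[:,1],q[1]+s*L[:,0]+c*L[:,1],L[:,2]]
im=p['pixels'][:,:,::-1].copy();big=cv2.resize(im[187:307,360:520],None,fx=5,fy=5,interpolation=cv2.INTER_CUBIC)
def line(A,B,col):
    a,b=[tuple(int(v) for v in ((x-[360,187]+.5)*5)) for x in proj(p,W([A,B]))];cv2.line(big,a,b,col,1)
line([.145,-.06,.085],[.145,.072,.085],(0,0,255))
for f,col in((.76,(255,0,255)),(.82,(255,255,255)),(.88,(0,255,255))): line([.145,.086,.085],[.145-.07*np.cos(f),.086,.085+.07*np.sin(f)],col)
line([.145,0,.085],[.145-.1*np.cos(1.57),0,.085+.1*np.sin(1.57)],(255,0,0))
cv2.imwrite('pics/w13d.png',big)
```

```text
(no output)
```

View pics/w13d.png

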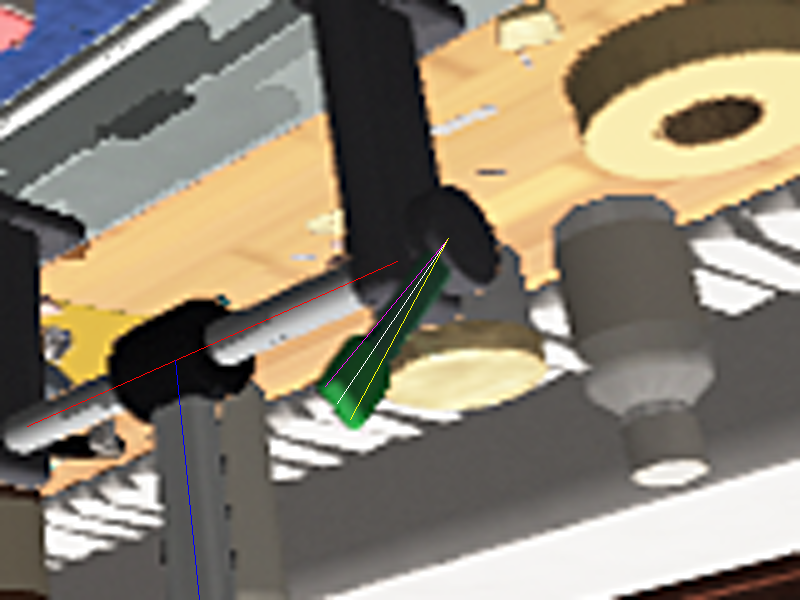

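The overlay puts the pointer at about 0.81 rad. My circle fit of the arm motion puts the hinge at x≈0.6805, z≈0.085. Going back to the bar to lower it.

Run:
```python
from h import *
P,R=tool(); R2=Ro.from_euler('xyz',[np.pi,0,1.529]).as_matrix()
print(np.round(np.r_[R.T@(np.array([.48,.362,.39])-P)/.5, Ro.from_matrix(R.T@R2).as_rotvec()/(np.pi/2)],3))
```

```text
[-0.443 -0.148 -0.067  0.165  0.538  0.359]
```

```bash
python3 -m pendant '[-0.06,-0.02,-0.01,0.024,0.077,0.051,-0.2, -0.12,-0.04,-0.02,0.047,0.154,0.103,-0.2, -0.19,-0.063,-0.03,0.07,0.23,0.154,-0.2, -0.25,-0.085,-0.04,0.094,0.307,0.205,-0.2, -0.32,-0.106,-0.048,0.118,0.384,0.256,-0.2, -0.38,-0.127,-0.057,0.141,0.461,0.308,-0.2, -0.443,-0.148,-0.067,0.165,0.538,0.359,-0.2, -0.443,-0.148,-0.067,0.165,0.538,0.359,-0.2, -0.443,-0.148,-0.067,0.165,0.538,0.359,-0.2]'
python3 - <<'E'
from h import *
np.set_printoptions(precision=4,suppress=True)
go(.681,.359,.39,1.529)
s=vision.camera('scene');t=vision.camera('top')
for p in(s,t):
    a=p['pixels'].astype(int);m=(a[:,:,0]-np.maximum(a[:,:,1],a[:,:,2])>70)
    uv=proj(p,[[.6805,.358,.33]])[0].astype(int);print(uv);m2=np.zeros_like(m);m2[uv[1]-30:uv[1]+30,uv[0]-35:uv[0]+35]=m[uv[1]-30:uv[1]+30,uv[0]-35:uv[0]+35]
    yx=np.argwhere(m2);print(len(yx),yx.mean(0)[::-1] if len(yx) else 0)
E
```

```text
time_s: 40.5
ee_pos: [0.4801, 0.3617, 0.3905]
eef_rot: [3.14, 0.0, 1.529]
force: [-0.0, 0.2, -0.4]
grip_width: 0.0377
grip_force: 0.0
rows [ 0.0115  0.4016  0.0015  0.0008  0.0003 -0.0002]
[163 200]
217 [164.1336 199.2949]
[202 153]
159 [202.8679 154.1195]
```

```bash
python3 -m pendant '[0.004,0.1,0,0,0,0,-0.2, 0.006,0.2,0,0,0,0,-0.2, 0.01,0.3,0,0,0,0,-0.2, 0.0115,0.4,0,0,0,0,-0.2, 0.0115,0.4,0,0,0,0,-0.2, 0.0115,0.4,0,0,0,0,-0.2]'
python3 - <<'E'
from h import *
go(.681,.359,.311,1.529)
E
```

```text
time_s: 41.2
ee_pos: [0.6655, 0.3519, 0.369]
eef_rot: [-3.138, 0.003, 1.53]
force: [-0.1, 0.1, -1.5]
grip_width: 0.0376
grip_force: 0.0
rows [ 0.0158  0.0309  0.1158 -0.0023  0.0019  0.0006]
```

```bash
python3 -m pendant '[0.0158,0.031,0.03,0,0,0,-0.2, 0.0158,0.031,0.04,0,0,0,-0.2, 0.0158,0.031,0.04,0,0,0,-0.2]'
python3 - <<'E'
from h import *
go(.681,.359,.311,1.529)
E
```

```text
time_s: 41.5
ee_pos: [0.676, 0.3586, 0.3576]
eef_rot: [3.127, -0.008, 1.532]
force: [-0.3, -0.2, -0.3]
grip_width: 0.0373
grip_force: 0.0
rows [ 0.0005  0.0086  0.0934  0.0093 -0.0048  0.0018]
```

```bash
python3 -m pendant '[0,0.009,0.03,0,0,0,-0.2, 0,0.009,0.06,0,0,0,-0.2, 0,0.009,0.093,0,0,0,-0.2, 0,0.009,0.093,0,0,0,-0.2, 0,0.009,0.093,0,0,0,-1, 0,0.009,0.093,0,0,0,-1, 0,0.009,0.093,0,0,0,-1]' 20
python3 - <<'E'
from h import *
o=status.get_obs();print(o['force']);P,R=tool()
print(P,o['eef_rot'])
b=P+R@[0,0,-.019]
print('th',np.arctan2(b[2]-.085,.6805-b[0]),np.hypot(b[2]-.085,.6805-b[0]))
x0,z0=b[0],b[2]
for th in (1.45,1.33,1.21,1.09,.97,.88,.81):
    B=np.array([.6805-.245*np.cos(th),.358+.042*.245*np.cos(th),.085+.245*np.sin(th)])
    print(th,np.round(R.T@(B-b)/.5,3))
E
```

```text
time_s: 42.2
ee_pos: [0.6816, 0.3577, 0.3122]
eef_rot: [3.126, -0.008, 1.531]
force: [-0.1, -0.1, -0.6]
grip_width: 0.0168
grip_force: 0.0
[-0.07618265 -0.08658791 -0.64047171]
[0.68155641 0.35765737 0.31219718] [ 3.12643003 -0.00789287  1.53060428]
th 1.573893614650486 0.24619558726690732
1.45 [ 0.001 -0.061  0.005]
1.33 [ 0.001 -0.119  0.015]
1.21 [ 0.001 -0.175  0.031]
1.09 [ 0.001 -0.229  0.054]
0.97 [ 0.001 -0.28   0.084]
0.88 [ 0.001 -0.316  0.11 ]
0.81 [ 0.    -0.342  0.132]
```

```bash
python3 -m pendant '[0,0,0,0,0,0,-1, 0,0,0,0,0,0,-1, 0.001,-0.03,0.002,0,0,0,-1, 0.001,-0.061,0.005,0,0,0,-1, 0.001,-0.119,0.015,0,0,0,-1, 0.001,-0.175,0.031,0,0,0,-1, 0.001,-0.229,0.054,0,0,0,-1, 0.001,-0.28,0.084,0,0,0,-1, 0,-0.316,0.11,0,0,0,-1, 0,-0.342,0.132,0,0,0,-1, 0,-0.342,0.132,0,0,0,-1, 0,-0.342,0.132,0,0,0,-1]' 20
python3 - <<'E'
from h import *
o=status.get_obs();print(o['force']);P,R=tool()
b=P+R@[0,0,-.019]
print(b,'th',np.arctan2(b[2]-.085,.6805-b[0]),np.hypot(b[2]-.085,.6805-b[0]))
E
```

```text
time_s: 43.4
ee_pos: [0.5114, 0.3648, 0.2431]
eef_rot: [3.129, -0.007, 1.531]
force: [-6.6, -2.3, 2.4]
grip_width: 0.0113
grip_force: 20.0
[-6.64026249 -2.26124294  2.39317334]
[0.51119801 0.36469558 0.26205113] th 0.8077679564665289 0.24496993375783657
```

```bash
python3 -m pendant '[0,0,0,0,0,0,-0.2, 0,0,0,0,0,0,-0.2, 0,0,-0.04,0,0,0,-0.2, 0,0,-0.12,0,0,0,-0.2, 0.05,-0.05,-0.18,0,0,0,-0.5, 0.15,-0.1,-0.18,0,0,0,-1, 0.25,-0.1,-0.18,0,0,0,-1, 0.27,-0.1,-0.18,0,0,0,-1]'
python3 - <<'E'
from h import *
P,R=tool(); R2=Ro.from_euler('xyz',[np.pi,.87,2.13]).as_matrix()
print(P,np.round(np.r_[R.T@(np.array([.48,.52,.22])-P)/.5, Ro.from_matrix(R.T@R2).as_rotvec()/(np.pi/2)],3))
E
```

```text
time_s: 44.2
ee_pos: [0.4647, 0.5047, 0.3321]
eef_rot: [3.129, -0.007, 1.533]
force: [0.0, 0.0, -0.1]
grip_width: 0.0089
grip_force: 0.0
[0.46469165 0.50468936 0.33207716] [ 0.03   0.027  0.225 -0.156 -0.539 -0.36 ]
```

```bash
python3 -m pendant '[0.03,0.027,0,-0.022,-0.077,-0.051,-1, 0.03,0.027,0.02,-0.045,-0.154,-0.103,-1, 0.03,0.027,0.05,-0.067,-0.231,-0.154,-1, 0.03,0.027,0.1,-0.09,-0.308,-0.205,-1, 0.03,0.027,0.14,-0.111,-0.385,-0.257,-1, 0.03,0.027,0.18,-0.134,-0.462,-0.308,-1, 0.03,0.027,0.225,-0.156,-0.539,-0.36,-1, 0.03,0.027,0.225,-0.156,-0.539,-0.36,-1, 0.03,0.027,0.225,-0.156,-0.539,-0.36,-1]'
python3 - <<'E'
from ptr import *
p=vision.camera('wrist');save(p,'w14');t=vision.camera('top');s=vision.camera('scene');q=(.5355,.364,-.042)
import pickle;pickle.dump({k:(v.tolist() if hasattr(v,'tolist') else v) for k,v in p.items() if k!='pixels'},open('w14.pkl','wb'))
def W(L):
    L=np.array(L,float).reshape(-1,3);c,s_=np.cos(q[2]),np.sin(q[2]);return np.c_[q[0]+c*L[:,0]-s_*L[:,1],q[1]+s_*L[:,0]+c*L[:,1],L[:,2]]
uvs=[]
for nm,P in(('w',p),('t',t),('s',s)):
    a=P['pixels'].astype(int);m=((a[:,:,0]-np.maximum(a[:,:,1],a[:,:,2])>70)&(a[:,:,1]<a[:,:,0]*.35))
    pr={th:proj(P,W([.145-.245*np.cos(th),0,.085+.245*np.sin(th)]))[0] for th in(.75,.81,.87)}
    e=proj(P,W([[.145-.245*np.cos(.81),y,.085+.245*np.sin(.81)] for y in(.044,-.044)]))
    lo=e.min(0).astype(int)-12;hi=e.max(0).astype(int)+12;lo=np.maximum(lo,0)
    M=np.zeros_like(m);M[lo[1]:hi[1],lo[0]:hi[0]]=m[lo[1]:hi[1],lo[0]:hi[0]]
    yx=np.argwhere(M);r=cv2.minAreaRect(yx[:,::-1].astype(np.float32));print(nm,'bar',len(yx),yx.mean(0)[::-1],r,pr,e.tolist());uvs.append(yx.mean(0)[::-1])
print('tri ws',local(tri([p,s],[uvs[0],uvs[2]]),q),'ts',local(tri([t,s],uvs[1:]),q))
for Y in(.084,.086,.088): ptr(p,q,40,Y=Y)
print([(o['score'],o['extent']) for o in silhouettes('pointer',p)])
E
```

```text
time_s: 45.1
ee_pos: [0.4816, 0.5165, 0.221]
eef_rot: [3.14, 0.867, 2.124]
force: [0.0, -0.3, 1.3]
grip_width: 0.0005
grip_force: 0.0
w bar 0 [nan nan] ((0.0, 0.0), (0.0, 0.0), 0.0) {0.75: array([254.0795, 368.0457]), 0.81: array([263.6685, 380.9706]), 0.87: array([273.8707, 393.0905])} [[286.9507430975986, 377.8127561922087], [244.90771214708099, 383.52100552781553]]
t bar 146 [203.1438 228.6233] ((201.533935546875, 228.78733825683594), (33.200477600097656, 5.041905879974365), 2.726310968399048) {0.75: array([202.1415, 232.7098]), 0.81: array([201.6359, 227.8486]), 0.87: array([201.2085, 222.7309])} [[184.12481877108772, 226.70892625929807], [219.22484475194767, 228.99516220363992]]
s bar 119 [224.9244 266.6639] ((225.29110717773438, 266.3595886230469), (3.2940378189086914, 39.97259521484375), 51.009002685546875) {0.75: array([230.2029, 272.3684]), 0.81: array([225.8949, 266.2851]), 0.87: array([221.3878, 260.2061])} [[209.0722949383025, 280.1696806655068], [242.14308781229292, 252.8897548441032]]
tri ws [nan nan nan] ts [-0.0227 -0.0013  0.2578]
Y 0.084 n 140 PCA angle 0.7751679688537035 ratio [0.0036 0.0064] centroid angle 0.850586157442558 tip [0.0989 0.1364] 0.8395030666518818 0.0690160999633402 ends [0.1144 0.1211]
Y 0.086 n 140 PCA angle 0.7751679688537039 ratio [0.0036 0.0064] centroid angle 0.8356040318096167 tip [0.0965 0.1377] 0.827122745937357 0.07163160334318748 ends [0.1119 0.1226]
Y 0.088 n 140 PCA angle 0.7751679688537039 ratio [0.0036 0.0063] centroid angle 0.8218831012866992 tip [0.0941 0.1391] 0.8156162900472016 0.07425731151018304 ends [0.1094 0.1241]
[(0.93, [407.5, 215.7, 444.4, 257.2])]<stdin>:13: RuntimeWarning: Mean of empty slice.
  ret = um.true_divide(
```

Run:
```python
from ptr import *
im=cv2.imread('pics/w14.png')[:,:,::-1].astype(int);import pickle;p=pickle.load(open('w14.pkl','rb'));p={k:(np.array(v) if k in 'KRt' else v) for k,v in p.items()};p['pixels']=im
q=(.5355,.364,-.042)
def W(L):
    L=np.array(L,float).reshape(-1,3);c,s_=np.cos(q[2]),np.sin(q[2]);return np.c_[q[0]+c*L[:,0]-s_*L[:,1],q[1]+s_*L[:,0]+c*L[:,1],L[:,2]]
for Y in(.03,.04,.05):
    a,b=proj(p,W([[.145,Y,.085],[.145,Y+.005,.085]]));d=(b-a)/np.linalg.norm(b-a);n=np.array([-d[1],d[0]]);n=n*np.sign(n[1])
    print(Y,a,[tuple(int(v) for v in im[int(round((a+n*k)[1])),int(round((a+n*k)[0]))]) for k in range(-7,10)])
# lower-threshold green (incl. shaft) near the pointer
for thr in(12,18,25): ptr(p,q,thr,box=(400,205,450,265))
a,b=proj(p,W([[.11,.086,.12],[.11,.086,.121]]));print('1mm z =',b-a,'px'); a,b=proj(p,W([[.11,.086,.12],[.111,.086,.12]]));print('1mm x =',b-a)
```

```text
0.03 [400.5345 240.0491] [(239, 200, 135), (242, 202, 136), (254, 211, 143), (255, 215, 145), (66, 56, 52), (50, 50, 52), (74, 74, 74), (126, 127, 125), (151, 151, 151), (177, 178, 178), (201, 202, 203), (178, 176, 179), (205, 164, 117), (205, 164, 117), (253, 230, 154), (248, 213, 141), (235, 187, 129)]
0.04 [406.1385 237.2137] [(220, 170, 112), (236, 193, 130), (253, 209, 140), (198, 150, 105), (38, 42, 47), (38, 42, 47), (73, 73, 75), (112, 114, 113), (152, 151, 152), (176, 177, 177), (195, 194, 197), (219, 217, 222), (238, 220, 191), (255, 232, 150), (255, 232, 150), (255, 222, 145), (188, 146, 94)]
0.05 [411.9375 234.2799] [(240, 198, 133), (244, 202, 139), (135, 137, 146), (211, 159, 107), (40, 42, 46), (40, 42, 46), (59, 59, 61), (113, 114, 115), (140, 140, 138), (175, 176, 176), (193, 192, 194), (219, 221, 225), (244, 245, 253), (215, 171, 97), (0, 26, 3), (0, 38, 12), (10, 53, 23)]
Y 0.086 n 286 PCA angle 0.8055468938676428 ratio [0.0032 0.0188] centroid angle 0.8414542922982737 tip [0.097  0.1373] 0.8288944224471053 0.0709757724468171 ends [0.1409 0.0917]
Y 0.086 n 268 PCA angle 0.7999905395821297 ratio [0.0031 0.0188] centroid angle 0.8439069235788538 tip [0.097  0.1374] 0.8288753868707786 0.07104290934610619 ends [0.1404 0.0927]
Y 0.086 n 152 PCA angle 0.8014634417847274 ratio [0.0037 0.0067] centroid angle 0.8333642225314969 tip [0.0966 0.1377] 0.8286567403406961 0.07154189616123367 ends [0.1134 0.1205]
1mm z = [0.114  0.8125] px
1mm x = [0.6198 0.2234]
```

```bash
python3 -m pendant '[0,0,-0.1,0,0,0,0, 0,0,-0.2,0,0,0,0, 0,0,-0.2,0,0,0,0, 0,0,-0.2,0,0,0,0, 0,0,-0.2,0,0,0,0, 0,0,-0.2,0,0,0,0]'
python3 - <<'E'
from car import *
cartons(('scene','top'))
for n in('scene','top'):
    p=vision.camera(n)
    for k,z in(('steel_block',.079),('wood_block',.084),('flux_tin',.024),('matchbox',.016)):
        for o in silhouettes(k,p)[:2]:
            c=np.argwhere(o['region'])[:,::-1].mean(0);print(n,k,round(o['score'],2),atz(p,[c],z)[0])
E
```

```text
time_s: 45.9
ee_pos: [0.442, 0.5803, 0.2847]
eef_rot: [-3.14, 0.871, 2.128]
force: [0.7, -0.3, -0.0]
grip_width: 0.0448
grip_force: 0.0
scene 0.78 [205. 302. 256. 348.] red 0.86 [0.5292 0.3686] rect [532. 366.] [126.  45.] 88.2 y [0.304 0.427] x [0.511 0.552]
scene 0.76 [416. 167. 435. 205.] red 0.11 [ 0.4264 -0.3003] rect [ 427. -301.] [41. 20.] 38.9 y [-0.319 -0.283] x [0.41  0.444]
scene 0.75 [194. 289. 250. 333.] red 0.89 [0.569  0.3523] rect [572. 354.] [131.  43.] 88.0 y [0.291 0.414] x [0.553 0.592]
top 0.85 [199. 229. 243. 248.] red 0.97 [0.5255 0.3611] rect [529. 364.] [ 38. 123.] 1.4 y [0.303 0.424] x [0.511 0.543]
top 0.83 [196. 252. 244. 268.] red 0.92 [0.4635 0.3608] rect [464. 361.] [125.  39.] 87.5 y [0.3   0.422] x [0.444 0.483]
top 0.78 [199. 216. 249. 233.] red 0.93 [0.567  0.3353] rect [566. 348.] [ 42. 126.] 1.3 y [0.287 0.411] x [0.55  0.588]
top 0.64 [427. 260. 468. 295.] red 0.22 [ 0.4277 -0.3052] rect [ 428. -305.] [38. 21.] 45.4 y [-0.323 -0.286] x [0.41  0.444]
scene steel_block 0.61 [0.4775 0.0834 0.079 ]
scene steel_block 0.55 [0.6879 0.4387 0.079 ]
scene wood_block 0.62 [0.5727 0.0878 0.084 ]
scene flux_tin 0.73 [ 0.519  -0.1475  0.024 ]
scene matchbox 0.72 [ 0.5224 -0.1549  0.016 ]
top steel_block 0.67 [0.4823 0.0729 0.079 ]
top wood_block 0.8 [0.329  0.4465 0.084 ]
top wood_block 0.64 [0.5779 0.0762 0.084 ]
top flux_tin 0.55 [ 0.4038 -0.1047  0.024 ]
top matchbox 0.57 [0.6921 0.4651 0.016 ]
top matchbox 0.47 [ 0.5259 -0.161   0.016 ]
```

```bash
python3 -c "
from station import order
print(order.hand_in())"
```

```text
the job is handed in; nothing more can be done
None
```

I handed the job in at about 46 s: the three red cartons lie flat side by side in the tray, the steel and wood blocks are on the rack roof, and the magnifier is at about 0.81 rad, in line with the pointer (measured 0.80–0.82). Before hand-in the middle carton was found shifted about 20 mm, still inside the rim and now touching its neighbour. I viewed 19 pictures, over the limit of 14.

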